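Set out the weighing station for a standard solution

TASK

Set out the weighing station: the smaller beaker on the middle of the balance pan; the smaller conical flask on the middle of the stirrer plate with the funnel in its mouth; the reagent jar on the bench just to the right of the balance, abreast of its pan; and the wash bottle on the bench just to the right of the stirrer, abreast of its plate. Right is as you face the keys or knob on the instrument's front; leave a gap of about 3 cm. Set everything down upright without dropping or toppling it, and leave the larger flask and larger beaker where they are.

Things in the scene. Friction and masses are not known exactly. Their poses are not given: they have to be found in the camera images.
- beaker: Smaller of two glass beakers, open, round: 50 mm outside diameter, 70 mm high, wall 2.5 mm, 60 g. Loose, upright on the bench. Origin: centre of its underside, z up.
- flask: Smaller of two conical glass flasks: 105 mm high, base 64 mm across, cone up to 72 mm, then a straight neck of 32 mm outside and 27 mm inside diameter up to the open mouth at 105 mm; 90 g. Loose, upright. Origin: centre of its underside, z up.
- funnel: White plastic powder funnel, loose, hanging upright in the stand: stem 14 mm diameter from 0 to 35 mm, cone to 58 mm diameter at 62 mm, upright rim band 58 mm across from 62 to 76 mm; 30 g. Origin: centre of the stem's lower end, z up; in the stand it is 15 mm above the bench. Seated in the flask it is about 62 mm above the flask's underside.
- jar: Capped reagent jar, straight-sided, white with a paper label, 51 mm diameter; blue ribbed cap 54 mm across from 68 to 90 mm (the top); 160 g. Loose, upright. Origin: centre of its underside, z up. The cap stays on.
- wash_bottle: White plastic wash bottle: body 60 mm diameter up to 94 mm, shoulder to 114 mm, cap 38 mm diameter from 122 to 146 mm. A 6 mm side tube rises from the shoulder on its +x side, 29 mm from the axis at cap height, bending out at the top to 53 mm from the axis, 166 mm high. 220 g. Loose, upright. Origin: centre of its underside, z up, x towards the spout.
- balance: Low white electronic balance, fixed: 140 mm wide (its y), 185 mm deep (its x from -117 to +68 mm), 45 mm high, display and blue keys at the front (its -x side, facing the robot); round steel pan, 116 mm diameter, top 52 mm above the bench. Origin: on the pan's axis at bench level, z up; its right is -y.
- stirrer: Low magnetic stirrer, slate-grey, fixed: 130 mm wide (its y), 165 mm deep (its x from -100 to +65 mm, knob to -116 mm), 48 mm high, black knob and green switch at the front (its -x side, facing the robot); round white plate, 120 mm diameter, top 58 mm above the bench. Origin: on the plate's axis at bench level, z up; its right is -y.
- funnel_stand: Grey plastic funnel stand, fixed: 74 x 74 mm, 62 mm high, a shelf with a 34 mm hole in its middle on two side panels; the funnel hangs in the hole. Origin: centre of its underside, z up.
- large_flask: Larger conical glass flask, 145 mm high, base 85 mm across, neck 43 mm: a bystander, not to be disturbed. Loose, upright. Origin: centre of its underside, z up.
- large_beaker: Larger glass beaker, 70 mm diameter, 95 mm high: a bystander, not to be disturbed. Loose, upright. Origin: centre of its underside, z up.

How it is judged:
At the end, for the whole second after the job is handed in: Beaker within 20 mm of the pan's centre, flask within 15 mm of the plate's, funnel seated in the flask; jar and wash bottle on the bench right of balance and stirrer, gap 5 to 70 mm, abreast of pan or plate to 30 mm; all upright, at rest, released; the large flask and beaker not moved 30 mm (horizontal distance between beaker and balance below 0.02 m and height (world z) of beaker between 0.046 and 0.06 m and horizontal distance between flask and stirrer below 0.015 m and height (world z) of flask between 0.052 and 0.066 m and horizontal distance between funnel and flask below 0.01 m and z of funnel in the frame of flask between 0.05 and 0.075 m and y of jar in the frame of balance between -0.167 and -0.102 m and x of jar in the frame of balance between -0.03 and 0.03 m and height (world z) of each of jar, wash_bottle below 0.01 m and y of wash_bottle in the frame of stirrer between -0.165 and -0.1 m and x of wash_bottle in the frame of stirrer between -0.03 and 0.03 m and angle between each of beaker, flask, jar, wash_bottle, large_flask, large_beaker's own z axis and vertical below 0.15 rad and linear speed of each of beaker, flask, funnel, jar, wash_bottle below 0.02 m/s and angle between funnel's own z axis and vertical below 0.2 rad and distance of each of large_flask, large_beaker from where it was at the start of the episode below 0.03 m); the robot touches nothing.
It fails at once if one of the five things is let fall (moving freely faster than 0.7 m/s, a drop of about 25 mm) ((contact force between the fingers and beaker below 0.02 N and linear speed of beaker above 0.7 m/s) or (contact force between the fingers and flask below 0.02 N and linear speed of flask above 0.7 m/s) or (contact force between the fingers and funnel below 0.02 N and linear speed of funnel above 0.7 m/s) or (contact force between the fingers and jar below 0.02 N and linear speed of jar above 0.7 m/s) or (contact force between the fingers and wash_bottle below 0.02 N and linear speed of wash_bottle above 0.7 m/s)).
It fails at once if one of the five things is knocked over (leans more than 0.9 rad) (angle between any of beaker, flask, funnel, jar, wash_bottle's own z axis and vertical above 0.9 rad).
It fails at once if the larger flask or the larger beaker is moved more than 30 mm or tipped (distance of any of large_flask, large_beaker from where it was at the start of the episode above 0.03 m or angle between any of large_flask, large_beaker's own z axis and vertical above 0.4 rad).
It also fails if it takes over 120 s, if anything falls off the work surface, if the arm or the gripper's body presses on something with over 40 N, if the wrist force passes 120 N, or if a joint passes its speed limit or range.

ROBOT

A 6-joint arm with a two-finger parallel gripper is mounted at the origin on the work surface. World frame = base frame: x ahead of the robot, y to its left, z up, the work surface at z = 0. Lengths are in m, angles in rad, forces in N, time in s.
With the tool pointing down it reaches from about 0.275 to 0.775 m from the base axis. Payload 14.6 kg.
Tool frame: the origin (TCP) lies at the very end of the fingers, on their centre line; the grasp point (between the pads) lies robot.pinch_z behind it (robot.pinch_z is the distance from the TCP to the grasp point, in m); z points along the fingers, y is the line along which they close (so a half turn about z gives the same grasp; the last joint's range is limited). The gripper opens to 85 mm and grips with 20 to 120 N. Pads are 22 mm wide; open, the fingers measure 114 mm over their backs; the gripper's body (76 mm by 85 mm) begins 54 mm behind the grasp point. The pads swing forward as they close: fully open they stand 13 mm farther back than shut.
Start: joints at [-1.468, 0.263, -0.048, 1.259, 0, 1.415], TCP at [0.134, -0.508, 0.196] pointing down, gripper open.
Joint ranges: [-2.65, 2.65], [-0.89, 1.7], [-1.18, 1.37], [-2.13, 2.11], [-1.35, 1.29], [-3.14, 3.14]. Speed limits (rad/s): [1.89, 1.89, 2.57, 2.79, 3.14, 3.14].

INTERFACE

Orientations are given as a unit quaternion [w, x, y, z].
In Python, from bench import robot, viewer gives the robot as it stands. The module is installed in compiled form; this text tells all that it offers.
- The arm moves only by the tool step_arm, never from a script. Its argument "motion" is a list of rows, each a list of 3 entries, a list of its own where there are three numbers: the opening, from -1 (shut) to 1 (fully open), then the shift along the tool's x, y, z in units of 30 mm (1.0 is 30 mm), then the turn, a rotation vector about the tool's x, y, z in units of 5 degrees (1.0 is 5 degrees). In form: [[grip, [x, y, z], [ax, ay, az]], ...]. A call has 1 to 8 rows; each row shifts and turns the commanded pose from where the row before left it, along the tool's axes as they then stand; what a row does not reach is not made up. A row lasts 1/12 s, in which the tool goes at most 41.7 mm and 7.16 degrees, less where a joint would pass 70% of its speed; a pose out of reach is approached as far as the arm can. A call is refused whole if a number of a shift passes 1 or a number of a turn 1, either way. A call with a gripper value outside its range is refused whole. The fingers move at their own pace and stop on an object; "squeeze" is the grip in N (left out, the last holds). Time passes only in rows, so rows that do not move let the fingers close. It gives the time, the measured TCP pose, the force, the opening and the grip force at its end, in the units of the state.
- robot.get_state(): the state, without advancing time (a new reading comes with each control period).
- viewer.grab_frame(name): name is "side" or "top"; returns (picture, depth): 420x560x3 uint8, red, green, blue; 420x560 float32, m along the optical axis (not along the pixel's ray), 0 where there is no reading.
- viewer.camera_info(name): a dict with "K" (3x3 intrinsics, pixels), "D" ([k1, k2, p1, p2, k3] as OpenCV has them; the pictures are not rectified), "world_from_camera" (4x4, takes a point from camera to world coordinates). Camera axes: x right, y up, looking along -z (the intrinsics and any distortion apply to the point x, -y, -z); pixel columns grow to the right and rows downward; lengths in m; the calibration is good to about 2 mm. A picture is of the moment at which its call begins. camera_info takes no time and is no camera call.
- robot.close_job(): hands the job in; it is judged then, once.
The state is a dict: "time": time; "joints": joint angles; "joint_velocities": joint speeds; "joint_torque": joint torques, N m; "position": TCP position; "tcp_rot": TCP orientation; "force": force on the tool from outside, world axes, zero at the start; "ft_torque": the same for the moment, N m; "grip_width": finger opening in m; "grasp_force": force on a finger pad.
Only numpy, scipy, OpenCV 4.12 (cv2) and the standard library are available. Lean on these libraries where they do the work, as an engineer would, in place of code of your own. Each camera call takes 0.05 s, during which the arm holds its last target. There are 200 camera calls.

## Working session

There is one attempt and no reset: what is moved stays moved. The work goes in short steps, Python scripts to look and compute and a tool call to move; the robot and the scene stay as the last step left them, time stands still between calls to the robot, and variables do not carry over. Pictures are saved under pics/ and viewed, at most 14 in all, crops included, and the job is handed in when it is done.

Besides the shell and the picture viewer there is one more tool, called after ">>>" in YAML: its name, and indented under it one key for each argument. step_arm: Moves the arm, as the interface text tells. Its arguments: {"type":"object","properties":{"motion":{"type":"array"},"squeeze":{"type":"number"}},"required":["motion"]}

```bash
mkdir -p pics; python3 - <<'E'
from bench import robot, viewer
import cv2,numpy as np
for n in("side","top"):
    p,d=viewer.grab_frame(n); np.savez(f"{n}0.npz",p=p,d=d)
    cv2.imwrite(f"pics/{n}0.png",p[:,:,::-1])
    i=viewer.camera_info(n); print(n,i, (d>0).mean())
print(robot.pinch_z, robot.get_state())
E
```

```text
side {'K': array([[545.86283521,   0.        , 270.53119679],
       [  0.        , 545.86283521, 208.53942761],
       [  0.        ,   0.        ,   1.        ]]), 'D': array([-0.1601232,  0.       ,  0.       ,  0.       ,  0.       ]), 'world_from_camera': array([[-0.84646424,  0.29828368, -0.44105004, -0.18471145],
       [-0.53232   , -0.49207967,  0.68883454,  1.12487611],
       [-0.01156366,  0.81785356,  0.57531021,  0.97050029],
       [ 0.        ,  0.        ,  0.        ,  1.        ]])} 0.9961819727891157
top {'K': array([[529.93678536,   0.        , 278.35164066],
       [  0.        , 529.93678536, 210.4026573 ],
       [  0.        ,   0.        ,   1.        ]]), 'D': array([-0.16537723,  0.        ,  0.        ,  0.        ,  0.        ]), 'world_from_camera': array([[ 0.01934155,  0.99054924, -0.13578699,  0.35473274],
       [-0.99954844,  0.02228104,  0.02016132,  0.0109542 ],
       [ 0.02299626,  0.13533572,  0.99053289,  1.30305235],
       [ 0.        ,  0.        ,  0.        ,  1.        ]])} 0.9960246598639456
0.0187 {'time': 0.1, 'joints': array([-1.46829260e+00,  2.63461505e-01, -4.88819760e-02,  1.25938941e+00,
       -7.90462947e-06,  1.41552544e+00]), 'joint_velocities': array([-1.38065084e-04,  6.02475605e-04,  2.48707501e-03, -4.52761168e-04,
        2.35225979e-05,  4.48602006e-04]), 'joint_torque': array([ 4.26099941e-03, -6.38576245e+01,  3.85063648e+01,  9.95415961e-03,
        1.15226817e-04,  4.67238920e-05]), 'position': array([ 0.13381601, -0.50736874,  0.19577712]), 'tcp_rot': array([-4.68225575e-04,  9.91705414e-01,  1.28530744e-01,  8.40264498e-06]), 'force': array([ 0.1559492 , -0.19617686, -0.03589943]), 'ft_torque': array([0.01025857, 0.00561009, 0.02960242]), 'grasp_force': 0.0, 'grip_width': 0.08540713887816824}
```

View pics/top0.png

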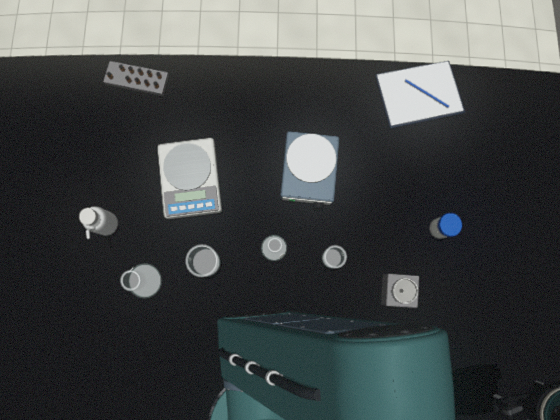

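View pics/side0.png

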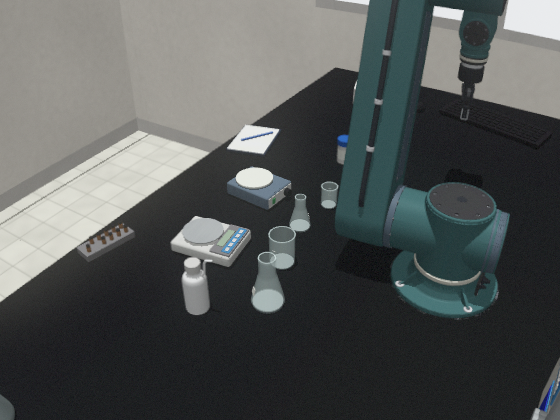

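The top view shows:
- balance pan (186,166)
- stirrer plate (311,158)
- wash bottle cap (90,215), spout downward in the image
- small flask (274,247)
- small beaker (335,257)
- jar cap (451,225)
- funnel in its stand (404,291)
- large beaker (203,261)
- large flask (140,280)

The side view confirms the layout. The arm hides the funnel, and the jar shows at (345,150).

```bash
cat > h.py <<'E'
import numpy as np,cv2
from bench import viewer
def cloud(n,d):
    i=viewer.camera_info(n); v,u=np.mgrid[0:420,0:560]
    uv=np.stack([u,v],-1).reshape(-1,1,2).astype(np.float64)
    q=cv2.undistortPoints(uv,i["K"],np.array(i["D"])).reshape(420,560,2)
    c=np.stack([q[...,0]*d,-q[...,1]*d,-d,np.ones_like(d)],-1)
    w=c@np.array(i["world_from_camera"]).T
    w[d<=0]=np.nan
    return w[...,:3]
def pix(n,P):
    i=viewer.camera_info(n); M=np.linalg.inv(i["world_from_camera"]); c=M[:3,:3]@np.asarray(P)+M[:3,3]
    return cv2.projectPoints(np.array([[c[0],-c[1],-c[2]]]),np.zeros(3),np.zeros(3),i["K"],np.array(i["D"]))[0].ravel()
def circ(p):
    A=np.c_[2*p[:,:2],np.ones(len(p))]; s=np.linalg.lstsq(A,(p[:,:2]**2).sum(1),rcond=None)[0]
    return s[0],s[1],np.sqrt(s[2]+s[0]**2+s[1]**2)
E
python3 - <<'E'
from h import *
T=cloud("top",np.load("top0.npz")["d"]);S=cloud("side",np.load("side0.npz")["d"])
# bench height check
print("bench z",np.nanmedian(T[100:130,240:280,2]),np.nanmedian(S[330:350,60:100,2]))
seeds=dict(pan=(186,166),plate=(311,158),wash=(97,218),flask=(274,247),beaker=(335,257),jar=(448,226),funnel=(404,291),lb=(203,261),lf=(140,280))
for k,(u,v) in seeds.items():
    c=T[v,u]; r=.09 if k in("pan","plate") else .055
    for n,W in(("top",T),("side",S)):
        p=W.reshape(-1,3); p=p[(np.hypot(p[:,0]-c[0],p[:,1]-c[1])<r)&(p[:,2]>.008)]
        if len(p)<10: print(k,n,len(p)); continue
        z=np.percentile(p[:,2],99); t=p[p[:,2]>z-.006]; h=cv2.minEnclosingCircle(t[:,:2].astype(np.float32))
        print(k,n,len(p),"ztop",z.round(4),"topcluster n",len(t),"mec",np.round(h[0],4),round(h[1],4),"bbox",p.min(0).round(3),p.max(0).round(3))
E
```

```text
bench z 0.0012074564921482622 -0.00022922975230094123
pan top 3350 ztop 0.0587 topcluster n 1089 mec [0.6146 0.2108] 0.0726 bbox [0.538 0.127 0.008] [0.706 0.29  0.064]
pan side 1800 ztop 0.056 topcluster n 665 mec [0.6159 0.2151] 0.071 bbox [0.539 0.135 0.008] [0.702 0.29  0.058]
plate top 3139 ztop 0.0645 topcluster n 1145 mec [ 0.6552 -0.0903] 0.0605 bbox [ 0.565 -0.161  0.008] [ 0.739 -0.02   0.067]
plate side 1296 ztop 0.0618 topcluster n 469 mec [ 0.6529 -0.0887] 0.0637 bbox [ 0.565 -0.159  0.008] [ 0.722 -0.016  0.064]
wash top 832 ztop 0.1669 topcluster n 27 mec [0.4505 0.4045] 0.0103 bbox [0.44  0.35  0.008] [0.534 0.44  0.171]
wash side 1184 ztop 0.1619 topcluster n 21 mec [0.4486 0.4074] 0.0095 bbox [0.439 0.393 0.008] [0.514 0.446 0.166]
flask top 437 ztop 0.1086 topcluster n 55 mec [ 0.4402 -0.0061] 0.017 bbox [ 0.41  -0.039  0.008] [0.471 0.045 0.111]
flask side 538 ztop 0.1058 topcluster n 47 mec [ 0.4392 -0.0031] 0.0195 bbox [ 0.407 -0.026  0.008] [0.467 0.028 0.109]
beaker top 266 ztop 0.0756 topcluster n 94 mec [ 0.418  -0.1485] 0.0265 bbox [ 0.378 -0.193  0.008] [ 
[... 274 characters left out ...]
 227 ztop 0.0939 topcluster n 61 mec [ 0.4939 -0.4166] 0.0301 bbox [ 0.479 -0.447  0.009] [ 0.522 -0.389  0.096]
funnel top 1109 ztop 0.0939 topcluster n 69 mec [ 0.3413 -0.3097] 0.0297 bbox [ 0.3   -0.364  0.008] [ 0.379 -0.266  0.098]
funnel side 0
lb top 465 ztop 0.1011 topcluster n 129 mec [0.4013 0.1597] 0.0367 bbox [0.355 0.123 0.008] [0.45  0.213 0.104]
lb side 933 ztop 0.0978 topcluster n 119 mec [0.3998 0.1605] 0.038 bbox [0.363 0.123 0.008] [0.437 0.199 0.099]
lf top 926 ztop 0.1496 topcluster n 104 mec [0.3529 0.3077] 0.0228 bbox [0.31  0.241 0.008] [0.395 0.341 0.152]
lf side 1083 ztop 0.1465 topcluster n 108 mec [0.3498 0.3097] 0.0237 bbox [0.307 0.281 0.008] [0.385 0.341 0.149]
```

```bash
cat >> h.py <<'E'
from bench import robot
from scipy.spatial.transform import Rotation as R
def go(x,y,z,yaw):
    "print what remains to a tool-down pose, in tool axes and move units"
    s=robot.get_state(); w,a,b,c=s["tcp_rot"]; r=R.from_quat([a,b,c,w])
    t=R.from_matrix(np.array([[np.cos(yaw),np.sin(yaw),0],[np.sin(yaw),-np.cos(yaw),0],[0,0,-1]]))
    print("shift/30mm",(r.inv().apply(np.array([x,y,z])-s["position"])/.03).round(2),"shift if turned",(t.inv().apply(np.array([x,y,z])-s["position"])/.03).round(2),
     "turn/5deg",np.degrees((r.inv()*t).as_rotvec()/5).round(2),"pos",s["position"].round(4),"t",round(s["time"],2),"w",round(s["grip_width"],4),"q",s["joints"].round(2))
E
python3 - <<'E'
from h import *
T=cloud("top",np.load("top0.npz")["d"]);S=cloud("side",np.load("side0.npz")["d"])
for k,c,zs,off in(("balance",(.60,.212),(.035,.066),.0245),("stirrer",(.645,-.09),(.035,.066),.0175)):
    for n,W in(("top",T),("side",S)):
        p=W.reshape(-1,3); p=p[(abs(p[:,0]-c[0])<.13)&(abs(p[:,1]-c[1])<.095)&(p[:,2]>zs[0])&(p[:,2]<zs[1])]
        (cx,cy),(w,h),a=cv2.minAreaRect(p[:,:2].astype(np.float32))
        if w<h: a+=90
        a=(a+90)%180-90; a=np.radians(a)
        print(k,n,"c",round(cx,4),round(cy,4),"wh",round(w,3),round(h,3),"yaw",np.degrees(a).round(1),"origin",round(cx+off*np.cos(a),4),round(cy+off*np.sin(a),4))
        q=W.reshape(-1,3); d=np.hypot(q[:,0]-c[0]-.015,q[:,1]-c[1]); print("  top z",np.nanmedian(q[d<.03,2]).round(4))
def band(k,c,r,z0,z1):
    for n,W in(("top",T),("side",S)):
        p=W.reshape(-1,3); p=p[(np.hypot(p[:,0]-c[0],p[:,1]-c[1])<r)&(p[:,2]>z0)&(p[:,2]<z1)]
        if len(p)>5: print(k,n,len(p),"circ",np.round(circ(p),4),"mec",[np.round(v,4) for v in cv2.minEnclosingCircle(p[:,:2].astype(np.float32))],"mean",p.mean(0).round(4))
band("wash body",(.50,.41),.05,.02,.09)
band("wash cap",(.50,.41),.045,.125,.149)
band("wash spout",(.47,.41),.06,.155,.18)
band("flask body",(.44,-.005),.05,.008,.03)
band("funnel rim",(.341,-.31),.036,.082,.1)
band("jar cap",(.495,-.418),.036,.087,.1)
band("flask rim",(.44,-.005),.03,.1,.12)
band("beaker rim",(.416,-.148),.04,.066,.08)
E
```

```text
balance top c 0.605 0.2056 wh 0.186 0.139 yaw 8.9 origin 0.6292 0.2094
  top z 0.0532
balance side c 0.602 0.2092 wh 0.186 0.146 yaw 9.1 origin 0.6262 0.213
  top z 0.052
stirrer top c 0.6313 -0.0889 wh 0.131 0.183 yaw -4.8 origin 0.6487 -0.0904
  top z 0.0593
stirrer side c 0.6277 -0.0849 wh 0.137 0.182 yaw -3.9 origin 0.6452 -0.0861
  top z 0.0575
wash body top 214 circ [0.4911 0.4121 0.028 ] mec [array([0.4909, 0.4107]), np.float64(0.029)] mean [0.485  0.391  0.0563]
wash body side 511 circ [0.4877 0.4162 0.0271] mec [array([0.4854, 0.4185]), np.float64(0.0296)] mean [0.4742 0.4313 0.0552]
wash cap top 223 circ [0.4883 0.4112 0.0151] mec [array([0.4848, 0.4124]), np.float64(0.026)] mean [0.4886 0.4099 0.1435]
wash cap side 236 circ [0.4838 0.415  0.0159] mec [array([0.4845, 0.4092]), np.float64(0.0271)] mean [0.4832 0.4189 0.1404]
wash spout top 32 circ [0.4518 0.4047 0.0072] mec [array([0.452 , 0.4059]), np.float64(0.0121)] mean [0.4517 0.4045 0.1647]
wash spout side 21 circ [0.4486 0.4068 0.0065] mec [array([0.4486, 0.4074]), np.float64(0.0095)] mean [0.4487 0.4073 0.1619]
flask
[... 480 characters left out ...]
4(0.0282)] mean [ 0.4974 -0.4196  0.0911]
jar cap side 67 circ [ 0.4983 -0.4164  0.0186] mec [array([ 0.4974, -0.4165]), np.float64(0.0318)] mean [ 0.5003 -0.4147  0.0908]
flask rim top 67 circ [ 0.4402 -0.006   0.0152] mec [array([ 0.4402, -0.0061]), np.float64(0.0169)] mean [ 0.4407 -0.0061  0.1052]
flask rim side 44 circ [ 0.4378 -0.0045  0.0151] mec [array([ 0.4392, -0.0031]), np.float64(0.0195)] mean [ 0.4381 -0.0037  0.1037]
beaker rim top 119 circ [ 0.4178 -0.1484  0.0244] mec [array([ 0.4177, -0.1488]), np.float64(0.0269)] mean [ 0.4185 -0.1492  0.0718]
beaker rim side 66 circ [ 0.4155 -0.1464  0.024 ] mec [array([ 0.4148, -0.1473]), np.float64(0.0284)] mean [ 0.4171 -0.147   0.0695]
```

>>> step_arm:
  motion:
    - [1, [0.9, 0, 0], [0, 0, -1]]
    - [1, [0.9, 0, 0], [0, 0, -1]]
    - [1, [0.9, 0, 0], [0, 0, -1]]
    - [1, [0.8, 0.3, 0], [0, 0, -1]]
    - [1, [0.8, 0.3, 0], [0, 0, -1]]
    - [1, [0.7, 0.4, 0], [0, 0, -1]]
    - [1, [0.6, 0.5, 0], [0, 0, -1]]
    - [1, [0.5, 0.6, 0], [0, 0, -1]]
  squeeze: 40

```text
time: 0.77
position: [0.3318, -0.4631, 0.1961]
tcp_rot: [-0.0, 0.887, 0.462, 0.0]
force: [0.6, -0.3, 1.3]
grip_width: 0.0851
grasp_force: 0.0
```

```bash
python3 -c "
from h import *
go(.497,-.418,.15,np.pi/2)"
```

```text
shift/30mm [4.39 3.65 1.54] shift if turned [1.5  5.51 1.54] turn/5deg [-0.   -0.   -6.99] pos [ 0.3318 -0.4631  0.1961] t 0.77 w 0.0851 q [-1.09  0.34  0.07  1.3   0.    1.09]
```

>>> step_arm:
  motion:
    - [1, [0.5, 0.5, 0.1], [0, 0, -1]]
    - [1, [0.5, 0.5, 0.1], [0, 0, -1]]
    - [1, [0.4, 0.6, 0.1], [0, 0, -1]]
    - [1, [0.4, 0.7, 0.2], [0, 0, -1]]
    - [1, [0.4, 0.7, 0.2], [0, 0, -1]]
    - [1, [0.3, 0.7, 0.2], [0, 0, -1]]
    - [1, [0.2, 0.7, 0.2], [0, 0, -1]]
    - [1, [0, 0.4, 0.2], [0, 0, 0]]

```text
time: 1.43
position: [0.4982, -0.4315, 0.1563]
tcp_rot: [-0.0, 0.707, 0.708, 0.0]
force: [-0.1, 0.1, -0.1]
grip_width: 0.0849
grasp_force: 0.0
```

```bash
python3 -c "
from h import *
go(.497,-.418,.056,np.pi/2)"
```

```text
shift/30mm [ 0.45 -0.04  3.34] shift if turned [ 0.45 -0.04  3.34] turn/5deg [-0.   -0.01  0.02] pos [ 0.4982 -0.4315  0.1563] t 1.43 w 0.0849 q [-0.84  0.51  0.24  1.3   0.    0.73]
```

>>> step_arm:
  motion:
    - [1, [0.45, -0.04, 0], [0, 0, 0]]
    - [1, [0, 0, 0.8], [0, 0, 0]]
    - [1, [0, 0, 0.8], [0, 0, 0]]
    - [1, [0, 0, 0.8], [0, 0, 0]]
    - [1, [0, 0, 0.6], [0, 0, 0]]
    - [1, [0, 0, 0.34], [0, 0, 0]]
    - [0, [0, 0, 0], [0, 0, 0]]
    - [-0.3, [0, 0, 0], [0, 0, 0]]

```text
time: 2.1
position: [0.4951, -0.4192, 0.0572]
tcp_rot: [-0.0, 0.709, 0.705, -0.0]
force: [-0.4, -0.9, -0.0]
grip_width: 0.0639
grasp_force: 0.0
```

>>> step_arm:
  motion:
    - [-0.6, [0, 0, 0], [0, 0, 0]]
    - [-0.6, [0, 0, 0], [0, 0, 0]]
    - [-0.6, [0, 0, 0], [0, 0, 0]]
    - [-0.6, [0, 0, 0], [0, 0, 0]]

```text
time: 2.43
position: [0.4955, -0.4192, 0.0577]
tcp_rot: [0.001, 0.709, 0.706, -0.0]
force: [0.1, -0.2, -1.1]
grip_width: 0.0172
grasp_force: 0.0
```

The fingers closed to 17 mm with no grip force, so they missed the jar. I'll look before moving again.

```bash
python3 - <<'E'
from h import *
for n in("side","top"):
    p,d=viewer.grab_frame(n); np.savez(f"{n}1.npz",p=p,d=d)
    if n=="top": a=p[150:300,380:540]
    else: b=p[80:230,300:460]
cv2.imwrite("pics/jar1.png",cv2.resize(np.hstack([a,b]),None,fx=2.5,fy=2.5,interpolation=cv2.INTER_CUBIC)[:,:,::-1])
print(pix("top",[.497,-.418,.09]),pix("side",[.497,-.418,.09]))
go(.497,-.418,.056,np.pi/2)
E
```

```text
[449.19213968 224.28780337] [344.38323109 138.17046647]
shift/30mm [0.04 0.05 0.05] shift if turned [0.04 0.05 0.05] turn/5deg [ 0.    0.   -0.05] pos [ 0.4954 -0.4191  0.0574] t 2.53 w 0.0169 q [-0.83  0.54  0.01  1.04 -0.    0.75]
```

View pics/jar1.png

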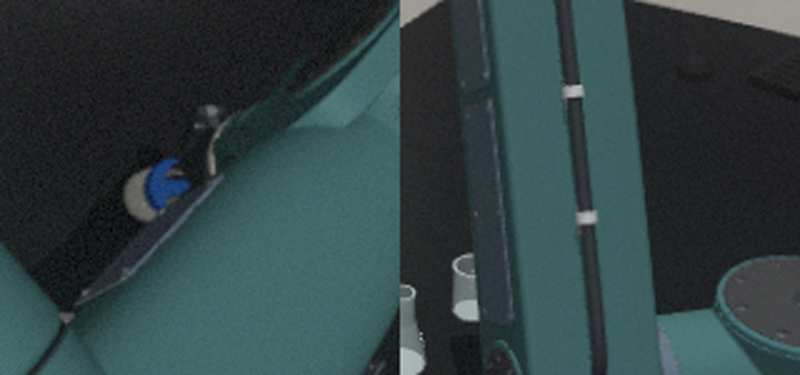

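The jar is still upright in place, with its cap at about pixel (447,224). Dark gripper parts overlap it at the right. The depth map should show where the fingers are relative to the cap.

```bash
python3 - <<'E'
from h import *
f=np.load("top1.npz"); T=cloud("top",f["d"]); p=f["p"].astype(int)
for v in range(208,244,3):
    print(v,' '.join(f"{u}:{'B' if p[v,u,2]>p[v,u,0]+50 else '.'}{T[v,u,0]*1000:.0f},{T[v,u,1]*1000:.0f},{T[v,u,2]*1000:.0f}" for u in range(428,476,5)))
T0=cloud("top",np.load("top0.npz")["d"]); print(T0[225,445:460:3].round(3))
S=cloud("side",np.load("side0.npz")["d"]); P=np.load("side0.npz")["p"].astype(int)
m=(P[...,2]>P[...,0]+70)&(P[...,2]>P[...,1]+30); m[:, :300]=0;m[:,370:]=0;m[200:]=0; print("side blue",m.sum(),np.nanmean(S[m],0),np.nanmin(S[m],0),np.nanmax(S[m],0))
m=(p[...,2]>p[...,0]+50);m[:,:400]=0;m[:200]=0;m[250:]=0; m[:,500:]=0;print("top blue now",m.sum(),np.nanmedian(T[m],0),np.nanmin(T[m],0),np.nanmax(T[m],0))
E
```

```text
208 428:.548,-395,-0 433:.548,-408,-0 438:.549,-421,-1 443:.549,-434,-0 448:.549,-447,1 453:.528,-409,142 458:.514,-385,239 463:.510,-386,266 468:.494,-355,373 473:.492,-357,392
211 428:.540,-394,1 433:.541,-409,-2 438:.541,-421,0 443:.541,-434,2 448:.541,-446,3 453:.542,-460,2 458:.507,-383,245 463:.500,-376,292 468:.489,-356,369 473:.487,-357,391
214 428:.533,-394,0 433:.533,-408,-0 438:.533,-420,3 443:.534,-435,-2 448:B521,-415,92 453:.512,-403,160 458:.500,-381,250 463:.494,-376,292 468:.485,-358,364 473:.455,-280,582
217 428:.525,-395,-1 433:.525,-407,2 438:.525,-420,1 443:B514,-404,89 448:.513,-412,100 453:.505,-403,160 458:.494,-381,250 463:.489,-377,289 468:.481,-363,350 473:.449,-275,595
220 428:.517,-393,3 433:.517,-406,5 438:.509,-396,73 443:B507,-402,93 448:.505,-408,110 453:.503,-414,127 458:.488,-382,247 463:.483,-378,285 468:.442,-261,611 473:.443,-270,606
223 428:.509,-393,3 433:.507,-400,23 438:.501,-394,80 443:B500,-404,88 448:B500,-416,88 453:B500,-428,89 458:.482,-382,245 463:.439,-255,606 468:.438,-259,616 473:.438,-268,610
226 428:.502,-394,-0 433:.499,-398,29 4
[... 712 characters left out ...]
4 438:.472,-419,3 443:.419,-233,586 448:.417,-231,614 453:.417,-236,618 458:.416,-240,626 463:.416,-246,629 468:.416,-251,634 473:.416,-257,635
241 428:.464,-394,-2 433:.464,-405,6 438:.416,-230,574 443:.414,-227,605 448:.412,-226,627 453:.412,-233,626 458:.412,-237,633 463:.412,-244,635 468:.411,-250,638 473:.411,-255,640
[[ 0.495 -0.407  0.092]
 [ 0.495 -0.413  0.096]
 [ 0.495 -0.423  0.089]
 [ 0.496 -0.43   0.089]
 [ 0.495 -0.436  0.093]]
side blue 95 [ 0.49859758 -0.40810529  0.08880938] [ 0.2815428  -0.57441298  0.002594  ] [0.59320146 0.0492554  0.36498346]
top blue now 181 [ 0.49760959 -0.40683165  0.09029604] [ 0.47644813 -0.4516418   0.00108466] [ 0.5363088  -0.38002347  0.22994336]
```

```bash
python3 - <<'E'
from h import *
print("TCP start px",pix("side",[.134,-.507,.196]),"25mm up",pix("side",[.134,-.507,.246]))
f=np.load("side0.npz"); S=cloud("side",f["d"]); P=f["p"]
q=S.reshape(-1,3); m=(np.hypot(q[:,0]-.134,q[:,1]+.507)<.08)&(q[:,2]>.1)&(q[:,2]<.42)
q=q[m]
for z in np.arange(.1,.42,.02):
    k=q[(q[:,2]>=z)&(q[:,2]<z+.02)]
    if len(k): print(z.round(2),len(k),k.min(0).round(3),k.max(0).round(3))
cv2.imwrite("pics/g.png",cv2.resize(P[60:140,420:520],None,fx=6,fy=6,interpolation=cv2.INTER_CUBIC)[:,:,::-1])
E
```

```text
TCP start px [459.87523123 126.10212709] 25mm up [462.51504184 111.9455219 ]
0.24 41 [ 0.107 -0.558  0.241] [ 0.151 -0.447  0.26 ]
0.26 49 [ 0.109 -0.553  0.26 ] [ 0.152 -0.442  0.28 ]
0.28 37 [ 0.102 -0.466  0.28 ] [ 0.13 -0.43  0.3 ]
0.3 51 [ 0.101 -0.489  0.3  ] [ 0.144 -0.429  0.32 ]
0.32 118 [ 0.101 -0.559  0.32 ] [ 0.157 -0.428  0.34 ]
0.34 85 [ 0.103 -0.5    0.34 ] [ 0.163 -0.43   0.36 ]
0.36 153 [ 0.093 -0.508  0.36 ] [ 0.168 -0.458  0.38 ]
0.38 160 [ 0.093 -0.507  0.38 ] [ 0.168 -0.461  0.4  ]
0.4 142 [ 0.091 -0.525  0.4  ] [ 0.165 -0.463  0.42 ]
```

View pics/g.png

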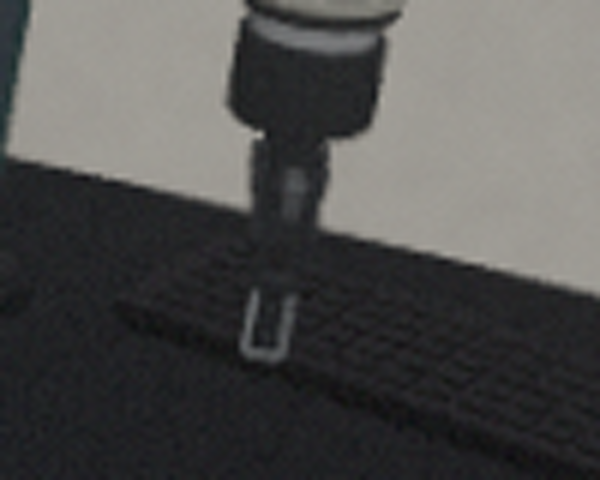

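```bash
python3 - <<'E'
from h import *
for z in(.196,.209,.22,.23,.24,.25): print(z,pix("side",[.1225,-.4635,z]).round(1),pix("top",[.1225,-.4635,z]).round(1))
f=np.load("side0.npz"); S=cloud("side",f["d"])
for v in range(106,124,2): print(v,[tuple((S[v,u]*1000).round(0).astype(int)) if S[v,u,0]==S[v,u,0] else None for u in range(458,472,3)])
f=np.load("top1.npz"); T=cloud("top",f["d"]).reshape(-1,3); 
m=(np.hypot(T[:,0]-.4955,T[:,1]+.419)<.035)&(T[:,2]>.097)&(T[:,2]<.24); print(T[m][np.argsort(T[m][:,2])].round(3)[:40:2])
E
```

```text
0.196 [459.7 132.2] [486.5 393.3]
0.209 [460.4 128.5] [488.9 394.5]
0.22 [461.  125.4] [491.  395.5]
0.23 [461.5 122.5] [492.9 396.4]
0.24 [462.1 119.6] [494.9 397.4]
0.25 [462.6 116.7] [496.9 398.3]
106 [(np.int64(268), np.int64(-1075), np.int64(16)), (np.int64(150), np.int64(-545), np.int64(248)), (np.int64(118), np.int64(-433), np.int64(299)), (np.int64(111), np.int64(-439), np.int64(299)), (np.int64(101), np.int64(-436), np.int64(302))]
108 [(np.int64(263), np.int64(-1055), np.int64(16)), (np.int64(247), np.int64(-1040), np.int64(25)), (np.int64(117), np.int64(-434), np.int64(292)), (np.int64(108), np.int64(-433), np.int64(295)), (np.int64(216), np.int64(-1070), np.int64(22))]
110 [(np.int64(253), np.int64(-1015), np.int64(24)), (np.int64(243), np.int64(-1027), np.int64(22)), (np.int64(120), np.int64(-454), np.int64(277)), (np.int64(112), np.int64(-458), np.int64(278)), (np.int64(214), np.int64(-1066), np.int64(15))]
112 [(np.int64(248), np.int64(-999), np.int64(23)), (np.int64(129), np.int64(-458), np.int64(266)), (np.int64(118), np.int64(-446), np.int64(274)), (np.int64(111), n
[... 1062 characters left out ...]
32), np.int64(-953), np.int64(0)), (np.int64(219), np.int64(-952), np.int64(4)), (np.int64(209), np.int64(-958), np.int64(4)), (np.int64(198), np.int64(-966), np.int64(4)), (np.int64(183), np.int64(-951), np.int64(14))]
[[ 0.494 -0.395  0.097]
 [ 0.508 -0.407  0.1  ]
 [ 0.503 -0.409  0.101]
 [ 0.48  -0.408  0.104]
 [ 0.482 -0.409  0.105]
 [ 0.503 -0.417  0.107]
 [ 0.484 -0.406  0.107]
 [ 0.514 -0.411  0.109]
 [ 0.484 -0.408  0.11 ]
 [ 0.503 -0.42   0.11 ]
 [ 0.502 -0.408  0.11 ]
 [ 0.514 -0.413  0.112]
 [ 0.511 -0.412  0.113]
 [ 0.509 -0.407  0.115]
 [ 0.481 -0.41   0.117]
 [ 0.504 -0.408  0.117]
 [ 0.506 -0.408  0.119]
 [ 0.485 -0.408  0.124]
 [ 0.505 -0.408  0.125]
 [ 0.503 -0.41   0.126]]
```

The fingertips really end about 33 mm above the reported TCP. Open tips were measured at z≈0.241 with TCP reported at 0.196, and the fingers closed just above the cap. I'll apply z_report = z_real − 0.033. Next I lift, reopen and go lower.

>>> step_arm:
  motion:
    - [-0.6, [0, 0, -0.5], [0, 0, 0]]
    - [1, [0, 0, -0.5], [0, 0, 0]]
    - [1, [0.05, 0.05, 0], [0, 0, 0]]
    - [1, [0, 0, 0], [0, 0, 0]]
    - [1, [0, 0, 0], [0, 0, 0]]
    - [1, [0, 0, 0], [0, 0, 0]]
    - [1, [0, 0, 0.2], [0, 0, 0]]
    - [1, [0, 0, 0.4], [0, 0, 0]]

```text
time: 3.2
position: [0.4971, -0.4178, 0.069]
tcp_rot: [0.001, 0.709, 0.706, -0.0]
force: [-0.2, 0.5, 0.2]
grip_width: 0.0855
grasp_force: 0.0
```

>>> step_arm:
  motion:
    - [1, [0, 0, 0.3], [0, 0, 0]]
    - [1, [0, 0, 0.3], [0, 0, 0]]
    - [1, [0, 0, 0.3], [0, 0, 0]]
    - [1, [0, 0, 0.3], [0, 0, 0]]
    - [1, [0, 0, 0.3], [0, 0, 0]]
    - [0.7, [0, 0, 0], [0, 0, 0]]
    - [0.5, [0, 0, 0], [0, 0, 0]]
    - [0.35, [0, 0, 0], [0, 0, 0]]

```text
time: 3.87
position: [0.4969, -0.4176, 0.0243]
tcp_rot: [0.0, 0.709, 0.706, -0.0]
force: [0.3, 0.1, 0.5]
grip_width: 0.0575
grasp_force: 0.0
```

>>> step_arm:
  motion:
    - [0.25, [0, 0, 0], [0, 0, 0]]
    - [0.1, [0, 0, 0], [0, 0, 0]]
    - [-0.1, [0, 0, 0], [0, 0, 0]]
    - [-0.1, [0, 0, 0], [0, 0, 0]]

```text
time: 4.2
position: [0.4972, -0.4179, 0.0248]
tcp_rot: [0.001, 0.709, 0.706, -0.0]
force: [-1.0, 0.1, 6.6]
grip_width: 0.0528
grasp_force: 41.5
```

>>> step_arm:
  motion:
    - [-0.1, [0, 0, -0.3], [0, 0, 0]]
    - [-0.1, [0, 0, -0.8], [0, 0, 0]]
    - [-0.1, [0, 0, -0.9], [0, 0, 0]]
    - [-0.1, [0, 0, -0.9], [0, 0, 0]]
    - [-0.1, [0, 0, -0.7], [0, 0, 0]]
    - [-0.1, [0.5, 0.2, 0], [0, 0, 0]]
    - [-0.1, [0.8, 0.2, 0], [0, 0, 0]]
    - [-0.1, [0.9, 0.3, 0], [0, 0, 0]]

```text
time: 4.87
position: [0.5178, -0.3511, 0.132]
tcp_rot: [-0.0, 0.709, 0.705, -0.0]
force: [0.2, 0.4, -2.4]
grip_width: 0.0528
grasp_force: 42.5
```

>>> step_arm:
  motion:
    - [-0.1, [0.9, 0.3, 0], [0, 0, 0]]
    - [-0.1, [0.9, 0.3, 0], [0, 0, 0]]
    - [-0.1, [0.9, 0.3, 0], [0, 0, 0]]
    - [-0.1, [0.9, 0.3, 0], [0, 0, 0]]
    - [-0.1, [0.9, 0.3, 0], [0, 0, 0]]
    - [-0.1, [0.9, 0.3, 0], [0, 0, 0]]
    - [-0.1, [0.9, 0.3, 0], [0, 0, 0]]
    - [-0.1, [0.9, 0.3, 0], [0, 0, 0]]

```text
time: 5.53
position: [0.5908, -0.1338, 0.1318]
tcp_rot: [-0.0, 0.708, 0.706, -0.0]
force: [0.4, -0.2, -1.4]
grip_width: 0.0528
grasp_force: 42.5
```

>>> step_arm:
  motion:
    - [-0.1, [0.9, 0.3, 0], [0, 0, 0]]
    - [-0.1, [0.9, 0.3, 0], [0, 0, 0]]
    - [-0.1, [0.9, 0.3, 0], [0, 0, 0]]
    - [-0.1, [0.9, 0.3, 0], [0, 0, 0]]
    - [-0.1, [0.8, 0.3, 0], [0, 0, 0]]
    - [-0.1, [0.5, 0.1, 0], [0, 0, 0]]
    - [-0.1, [0.3, 0.1, 0], [0, 0, 0]]
    - [-0.1, [0, 0, 0], [0, 0, 0]]

```text
time: 6.2
position: [0.6424, 0.0214, 0.1317]
tcp_rot: [-0.0, 0.708, 0.706, -0.0]
force: [-0.6, -0.3, -2.0]
grip_width: 0.0526
grasp_force: 42.5
```

```bash
python3 -c "
from h import *
go(.648,.085,.0253,np.pi/2)"
```

```text
shift/30mm [2.12 0.18 3.55] shift if turned [2.12 0.19 3.55] turn/5deg [-0.01 -0.   -0.03] pos [0.6424 0.0214 0.1317] t 6.2 w 0.0526 q [-0.09  0.49  0.13  1.22  0.    1.48]
```

>>> step_arm:
  motion:
    - [-0.1, [0.7, 0.06, 0], [0, 0, 0]]
    - [-0.1, [0.7, 0.06, 0], [0, 0, 0]]
    - [-0.1, [0.5, 0.06, 0], [0, 0, 0]]
    - [-0.1, [0.22, 0, 0.4], [0, 0, 0]]
    - [-0.1, [0, 0, 0.8], [0, 0, 0]]
    - [-0.1, [0, 0, 0.8], [0, 0, 0]]
    - [-0.1, [0, 0, 0.6], [0, 0, 0]]
    - [-0.1, [0, 0, 0.4], [0, 0, 0]]

```text
time: 6.87
position: [0.6471, 0.0826, 0.04]
tcp_rot: [-0.001, 0.709, 0.705, -0.001]
force: [0.2, -0.8, -1.9]
grip_width: 0.0525
grasp_force: 42.5
```

>>> step_arm:
  motion:
    - [-0.1, [0, 0, 0.3], [0, 0, 0]]
    - [-0.1, [0, 0, 0.1], [0, 0, 0]]
    - [-0.1, [0, 0, 0.1], [0, 0, 0]]
    - [-0.1, [0, 0, 0], [0, 0, 0]]

```text
time: 7.2
position: [0.6484, 0.0832, 0.0271]
tcp_rot: [0.0, 0.709, 0.706, 0.0]
force: [-0.2, -0.3, -0.6]
grip_width: 0.0524
grasp_force: 42.5
```

```bash
python3 -c "
from h import *
go(.648,.085,.025,np.pi/2);print(robot.get_state()['force'])"
```

```text
shift/30mm [ 0.06 -0.01  0.07] shift if turned [ 0.06 -0.01  0.07] turn/5deg [ 0.    0.   -0.05] pos [0.6484 0.0832 0.0271] t 7.2 w 0.0524 q [ 0.    0.57 -0.02  0.98 -0.    1.58]
[-0.24687771 -0.32665543 -0.56682754]
```

>>> step_arm:
  motion:
    - [-0.1, [0, 0, 0.05], [0, 0, 0]]
    - [-0.1, [0, 0, 0.03], [0, 0, 0]]
    - [0.35, [0, 0, 0], [0, 0, 0]]
    - [0.6, [0, 0, 0], [0, 0, 0]]
    - [1, [0, 0, 0], [0, 0, 0]]
    - [1, [0, 0, 0], [0, 0, 0]]
    - [1, [0, 0, -0.4], [0, 0, 0]]
    - [1, [0, 0, -0.8], [0, 0, 0]]

```text
time: 7.87
position: [0.6466, 0.0835, 0.0588]
tcp_rot: [-0.001, 0.709, 0.706, -0.001]
force: [-0.6, 0.2, -0.7]
grip_width: 0.0856
grasp_force: 0.0
```

>>> step_arm:
  motion:
    - [1, [0, 0, -0.9], [0, 0, 0]]
    - [1, [0, 0, -0.9], [0, 0, -1]]
    - [1, [0, 0, -0.9], [0, 0, -1]]
    - [1, [0, 0, -0.9], [0, 0, -1]]
    - [1, [0, 0, -0.8], [0, 0, -1]]
    - [1, [0, 0, -0.2], [0, 0, -1]]
    - [1, [0.7, -0.4, 0], [0, 0, -1]]
    - [1, [0.5, -0.6, 0], [0, 0, -1]]

```text
time: 8.53
position: [0.6059, 0.1024, 0.1986]
tcp_rot: [0.0, 0.462, 0.887, 0.0]
force: [-1.0, 0.1, 0.3]
grip_width: 0.0854
grasp_force: 0.0
```

>>> step_arm:
  motion:
    - [1, [0.5, -0.6, 0], [0, 0, -1]]
    - [1, [0.5, -0.6, 0], [0, 0, -1]]
    - [1, [0.4, -0.6, 0], [0, 0, -1]]
    - [1, [0.4, -0.7, 0], [0, 0, -1]]
    - [1, [0.4, -0.7, 0], [0, 0, -1]]
    - [1, [0.4, -0.7, 0], [0, 0, -1]]
    - [1, [0.4, -0.8, 0], [0, 0, -1]]
    - [1, [0.4, -0.8, 0], [0, 0, -1]]

```text
time: 9.2
position: [0.4299, 0.0338, 0.1987]
tcp_rot: [0.0, 0.13, 0.992, 0.0]
force: [0.1, -0.5, 0.2]
grip_width: 0.0853
grasp_force: 0.0
```

```bash
python3 -c "
from h import *
go(.487,.413,.19,np.radians(170))"
```

```text
shift/30mm [ 1.42 12.7   0.29] shift if turned [ 0.32 12.78  0.29] turn/5deg [ 0.    0.01 -0.99] pos [0.4299 0.0338 0.1987] t 9.2 w 0.0853 q [-0.11  0.1  -0.25  1.22  0.    0.15]
```

I had the tool y sign backwards for this yaw. The arm was high and clear, so nothing was touched. Correcting now.

>>> step_arm:
  motion:
    - [1, [0, 0.9, 0], [0, 0, -1]]
    - [1, [0, 0.9, 0], [0, 0, 0]]
    - [1, [0, 0.9, 0], [0, 0, 0]]
    - [1, [0, 0.9, 0], [0, 0, 0]]
    - [1, [0, 0.9, 0], [0, 0, 0]]
    - [1, [0, 0.9, 0], [0, 0, 0]]
    - [1, [0, 0.9, 0], [0, 0, 0]]
    - [1, [0, 0.9, 0], [0, 0, 0]]

```text
time: 9.87
position: [0.4719, 0.2475, 0.1988]
tcp_rot: [0.0, 0.089, 0.996, 0.0]
force: [1.4, -1.0, 0.7]
grip_width: 0.0852
grasp_force: 0.0
```

>>> step_arm:
  motion:
    - [1, [0, 0.9, 0], [0, 0, 0]]
    - [1, [0, 0.9, 0], [0, 0, 0]]
    - [1, [0, 0.9, 0], [0, 0, 0]]
    - [1, [0, 0.9, 0], [0, 0, 0]]
    - [1, [0, 0.8, 0], [0, 0, 0]]
    - [1, [0, 0.3, 0], [0, 0, 0]]
    - [1, [0, 0, 0], [0, 0, 0]]

```text
time: 10.45
position: [0.4969, 0.3863, 0.198]
tcp_rot: [-0.0, 0.088, 0.996, -0.0]
force: [0.2, 0.8, 0.1]
grip_width: 0.0852
grasp_force: 0.0
```

```bash
python3 - <<'E'
from h import *
go(.487,.413,.078,np.radians(170))
p,d=viewer.grab_frame("top"); np.savez("top2.npz",p=p,d=d)
p2,d=viewer.grab_frame("side"); np.savez("side2.npz",p=p2,d=d)
cv2.imwrite("pics/w2.png",np.hstack([cv2.resize(p,None,fx=.9,fy=.9)[40:330,20:380],cv2.resize(p2[180:340,120:300],None,fx=1.81,fy=1.8125)])[:,:,::-1])
E
```

```text
shift/30mm [0.48 0.82 4.  ] shift if turned [0.48 0.82 4.  ] turn/5deg [-0.   -0.   -0.03] pos [0.4969 0.3863 0.198 ] t 10.45 w 0.0852 q [0.53 0.45 0.24 1.37 0.   0.71]
```

View pics/w2.png

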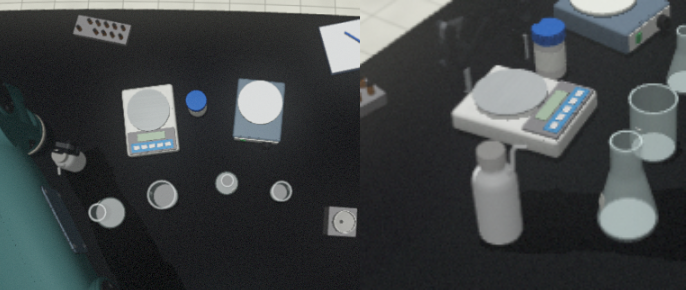

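Top and side views show the jar upright just right of the balance at crop (196,102). The wash bottle is untouched at (70,157). The open fingertips are visible in the side crop at (468,90) and (525,58), so I can use them to check the tool height.

```bash
python3 - <<'E'
from h import *
for s in(1,-1):
  for z in(.211,.225,.235,.245,.255): 
    q=pix("side",[.497+s*.17*.045,.386+s*.985*.045,z]); print(s,z,((q-[120,180])*1.81+[360,0]).round(0))
for n in("top","side"):
    W=cloud(n,np.load(n+"2.npz")["d"]).reshape(-1,3)
    p=W[(np.hypot(W[:,0]-.648,W[:,1]-.085)<.04)&(W[:,2]>.084)&(W[:,2]<.1)]; print(n,"jar",len(p),p.mean(0).round(4),circ(p),[np.round(v,4) for v in cv2.minEnclosingCircle(p[:,:2].astype(np.float32))])
    p=W[(np.hypot(W[:,0]-.49,W[:,1]-.385)<.07)&(W[:,2]>.18)&(W[:,2]<.30)]
    for z in np.arange(.18,.3,.01):
        k=p[(p[:,2]>=z)&(p[:,2]<z+.01)]
        if len(k): print(n,z.round(2),len(k),k.mean(0).round(3))
E
```

```text
1 0.211 [467. 111.]
1 0.225 [466. 102.]
1 0.235 [465.  96.]
1 0.245 [464.  89.]
1 0.255 [463.  83.]
-1 0.211 [520.  79.]
-1 0.225 [519.  70.]
-1 0.235 [519.  63.]
-1 0.245 [518.  57.]
-1 0.255 [518.  51.]
top jar 420 [0.6484 0.0795 0.0909] (np.float64(0.6485988431129948), np.float64(0.07951538300485966), np.float64(0.019480835336904163)) [array([0.6494, 0.0792]), np.float64(0.0285)]
top 0.24 1 [0.478 0.34  0.249]
top 0.25 3 [0.477 0.342 0.256]
top 0.26 1 [0.478 0.341 0.266]
top 0.29 8 [0.475 0.334 0.295]
side jar 165 [0.644  0.0839 0.0894] (np.float64(0.6450100555623691), np.float64(0.08301264049046747), np.float64(0.019866972540792317)) [array([0.6466, 0.0831]), np.float64(0.0288)]
side 0.24 8 [0.491 0.366 0.248]
side 0.25 60 [0.49  0.385 0.255]
side 0.26 70 [0.49  0.385 0.265]
side 0.27 68 [0.491 0.389 0.275]
side 0.28 54 [0.488 0.377 0.285]
side 0.29 96 [0.486 0.38  0.296]
```

>>> step_arm:
  motion:
    - [1, [0.3, 0.5, 0], [0, 0, 0]]
    - [1, [0.2, 0.32, 0], [0, 0, 0]]
    - [1, [0, 0, 0.6], [0, 0, 0]]
    - [1, [0, 0, 0.8], [0, 0, 0]]
    - [1, [0, 0, 0.8], [0, 0, 0]]
    - [1, [0, 0, 0.8], [0, 0, 0]]
    - [1, [0, 0, 0.6], [0, 0, 0]]
    - [1, [0, 0, 0.4], [0, 0, 0]]

```text
time: 11.22
position: [0.4857, 0.4105, 0.0769]
tcp_rot: [-0.001, 0.089, 0.996, -0.001]
force: [-0.2, -0.2, -0.2]
grip_width: 0.0855
grasp_force: 0.0
```

```bash
python3 -c "
from h import *
go(.487,.413,.078,np.radians(170));print(robot.get_state()['force'])"
```

```text
shift/30mm [-0.03  0.09 -0.04] shift if turned [-0.03  0.09 -0.04] turn/5deg [-0.02 -0.01 -0.05] pos [0.4857 0.4105 0.0769] t 11.22 w 0.0855 q [ 0.57  0.51  0.01  1.08 -0.    0.75]
[-0.21588049 -0.17679203 -0.24005038]
```

>>> step_arm:
  motion:
    - [0.6, [0, 0.07, 0], [0, 0, 0]]
    - [0.3, [0, 0, 0], [0, 0, 0]]
    - [0.1, [0, 0, 0], [0, 0, 0]]
    - [0, [0, 0, 0], [0, 0, 0]]
    - [-0.1, [0, 0, 0], [0, 0, 0]]
    - [-0.2, [0, 0, 0], [0, 0, 0]]
    - [-0.4, [0, 0, 0], [0, 0, 0]]
    - [-0.4, [0, 0, 0], [0, 0, 0]]
  squeeze: 50

```text
time: 11.88
position: [0.4875, 0.4142, 0.0798]
tcp_rot: [0.001, 0.089, 0.996, 0.001]
force: [0.1, 0.4, 5.4]
grip_width: 0.0365
grasp_force: 49.9
```

>>> step_arm:
  motion:
    - [-0.4, [0, 0, -0.3], [0, 0, 0]]
    - [-0.4, [0, 0, -0.8], [0, 0, 0]]
    - [-0.4, [0, 0, -0.9], [0, 0, 0]]
    - [-0.4, [0, 0, -0.9], [0, 0, 0]]
    - [-0.4, [0, 0, -0.9], [0, 0, 0]]
    - [-0.4, [-0.2, -0.4, -0.3], [0, 0, 0]]
    - [-0.4, [-0.4, -0.7, 0], [0, 0, 0]]
    - [-0.4, [-0.4, -0.9, 0], [0, 0, 0]]

```text
time: 12.55
position: [0.5061, 0.3492, 0.2021]
tcp_rot: [0.001, 0.088, 0.996, 0.0]
force: [1.1, 0.6, -2.8]
grip_width: 0.0366
grasp_force: 50.6
```

>>> step_arm:
  motion:
    - [-0.4, [-0.4, -0.9, 0], [0, 0, 0]]
    - [-0.4, [-0.4, -0.9, 0], [0, 0, 0]]
    - [-0.4, [-0.4, -0.9, 0], [0, 0, 0]]
    - [-0.4, [-0.4, -0.9, 0], [0, 0, 0]]
    - [-0.4, [-0.4, -0.9, 0], [0, 0, 0]]
    - [-0.4, [-0.4, -0.9, 0], [0, 0, 0]]
    - [-0.4, [-0.4, -0.9, 0], [0, 0, 0]]
    - [-0.4, [-0.4, -0.9, 0], [0, 0, 0]]

```text
time: 13.22
position: [0.5616, 0.1177, 0.2016]
tcp_rot: [-0.0, 0.089, 0.996, -0.0]
force: [-0.3, -0.3, -1.8]
grip_width: 0.0365
grasp_force: 50.6
```

>>> step_arm:
  motion:
    - [-0.4, [-0.4, -0.9, 0], [0, 0, 0]]
    - [-0.4, [-0.4, -0.9, 0], [0, 0, 0]]
    - [-0.4, [-0.4, -0.9, 0], [0, 0, 0]]
    - [-0.4, [-0.4, -0.9, 0], [0, 0, 0]]
    - [-0.4, [-0.4, -0.9, 0], [0, 0, 0]]
    - [-0.4, [-0.4, -0.9, 0], [0, 0, 0]]
    - [-0.4, [-0.3, -0.6, 0], [0, 0, 0]]
    - [-0.4, [-0.2, -0.3, 0], [0, 0, 0]]

```text
time: 13.88
position: [0.6137, -0.0847, 0.2012]
tcp_rot: [-0.0, 0.09, 0.996, -0.0]
force: [-0.2, 0.9, -1.6]
grip_width: 0.0366
grasp_force: 50.6
```

```bash
python3 -c "
from h import *
go(.645,-.2136,.079,np.radians(170))"
```

```text
shift/30mm [-1.8  -4.04  4.08] shift if turned [-1.77 -4.05  4.07] turn/5deg [-0.01 -0.01 -0.07] pos [ 0.6137 -0.0847  0.2012] t 13.88 w 0.0366 q [-0.27  0.43  0.22  1.36 -0.   -0.09]
```

>>> step_arm:
  motion:
    - [-0.4, [-0.35, -0.8, 0], [0, 0, 0]]
    - [-0.4, [-0.4, -0.9, 0], [0, 0, 0]]
    - [-0.4, [-0.4, -0.9, 0], [0, 0, 0]]
    - [-0.4, [-0.35, -0.8, 0], [0, 0, 0]]
    - [-0.4, [-0.2, -0.45, 0], [0, 0, 0]]
    - [-0.4, [-0.1, -0.2, 0], [0, 0, 0]]
    - [-0.4, [0, 0, 0.3], [0, 0, 0]]
    - [-0.4, [0, 0, 0.7], [0, 0, 0]]

```text
time: 14.55
position: [0.6463, -0.2107, 0.1729]
tcp_rot: [0.002, 0.089, 0.996, -0.0]
force: [0.7, 0.2, -2.2]
grip_width: 0.0365
grasp_force: 50.8
```

>>> step_arm:
  motion:
    - [-0.4, [0, 0, 0.7], [0, 0, 0]]
    - [-0.4, [0, 0, 0.7], [0, 0, 0]]
    - [-0.4, [0, 0, 0.6], [0, 0, 0]]
    - [-0.4, [0, 0, 0.4], [0, 0, 0]]
    - [-0.4, [0, 0, 0.3], [0, 0, 0]]
    - [-0.4, [0, 0, 0.1], [0, 0, 0]]
    - [-0.4, [0, 0, 0], [0, 0, 0]]
    - [-0.4, [0, 0, 0], [0, 0, 0]]

```text
time: 15.22
position: [0.6457, -0.2105, 0.0882]
tcp_rot: [0.0, 0.089, 0.996, -0.0]
force: [-0.4, 0.2, -1.0]
grip_width: 0.0366
grasp_force: 50.7
```

```bash
python3 -c "
from h import *
go(.645,-.2136,.079,np.radians(170));print(robot.get_state()['force'])"
```

```text
shift/30mm [ 0.   -0.1   0.31] shift if turned [ 0.   -0.1   0.31] turn/5deg [-0.    0.01 -0.04] pos [ 0.6457 -0.2105  0.0882] t 15.22 w 0.0366 q [-0.44  0.57  0.16  1.16  0.   -0.26]
[-0.44855936  0.23065262 -1.04397654]
```

>>> step_arm:
  motion:
    - [-0.4, [0, -0.1, 0.15], [0, 0, 0]]
    - [-0.4, [0, 0, 0.1], [0, 0, 0]]
    - [-0.4, [0, 0, 0.03], [0, 0, 0]]
    - [-0.4, [0, 0, 0], [0, 0, 0]]
    - [-0.4, [0, 0, 0], [0, 0, 0]]

```text
time: 15.63
position: [0.6453, -0.2141, 0.0798]
tcp_rot: [0.001, 0.089, 0.996, -0.0]
force: [0.6, 0.0, 4.2]
grip_width: 0.0365
grasp_force: 51.3
```

Touchdown (4 N). Release and rise.

>>> step_arm:
  motion:
    - [0, [0, 0, 0], [0, 0, 0]]
    - [0.4, [0, 0, 0], [0, 0, 0]]
    - [1, [0, 0, 0], [0, 0, 0]]
    - [1, [0, 0, 0], [0, 0, 0]]
    - [1, [0, 0, -0.4], [0, 0, 0]]
    - [1, [0, 0, -0.8], [0, 0, 0]]
    - [1, [0, 0, -0.9], [0, 0, 0]]
    - [1, [0, 0, -0.9], [0, 0, 0]]

```text
time: 16.3
position: [0.6445, -0.2136, 0.17]
tcp_rot: [-0.0, 0.089, 0.996, 0.0]
force: [0.1, -0.5, 0.4]
grip_width: 0.0851
grasp_force: 0.0
```

>>> step_arm:
  motion:
    - [1, [0, 0, -0.6], [0, 0, 1]]
    - [1, [0, 0, 0], [0, 0, 1]]
    - [1, [0.5, 0, 0], [0, 0, 1]]
    - [1, [0.8, 0, 0], [0, 0, 1]]
    - [1, [0.8, 0, 0], [0, 0, 1]]
    - [1, [0.8, 0, 0], [0, 0, 1]]
    - [1, [0.7, -0.4, 0], [0, 0, 1]]
    - [1, [0.6, -0.5, 0], [0, 0, 1]]

```text
time: 16.97
position: [0.5206, -0.1649, 0.1871]
tcp_rot: [-0.0, 0.426, 0.905, 0.0]
force: [-0.3, 0.6, -0.1]
grip_width: 0.0851
grasp_force: 0.0
```

>>> step_arm:
  motion:
    - [1, [0.4, -0.6, 0], [0, 0, 1]]
    - [1, [0.3, -0.6, 0], [0, 0, 1]]
    - [1, [0.2, -0.6, 0], [0, 0, 1]]
    - [1, [0, -0.6, 0], [0, 0, 1]]
    - [1, [0, -0.4, 0], [0, 0, 1]]
    - [1, [0, -0.2, 0], [0, 0, 1]]
    - [1, [0, 0, 0], [0, 0, 1]]
    - [1, [0, 0, 0], [0, 0, 1]]

```text
time: 17.63
position: [0.4279, -0.1881, 0.1874]
tcp_rot: [0.0, 0.71, 0.704, 0.0]
force: [0.1, 0.2, -0.3]
grip_width: 0.0853
grasp_force: 0.0
```

```bash
python3 -c "
from h import *
go(.4165,-.1475,.15,np.pi/2)"
```

```text
shift/30mm [ 1.35 -0.39  1.25] shift if turned [ 1.35 -0.38  1.25] turn/5deg [ 0.   0.  -0.1] pos [ 0.4279 -0.1881  0.1874] t 17.63 w 0.0853 q [-0.59  0.17 -0.2   1.2  -0.    0.99]
```

>>> step_arm:
  motion:
    - [1, [0.7, -0.2, 0], [0, 0, -0.1]]
    - [1, [0.6, -0.18, 0.3], [0, 0, 0]]
    - [1, [0.05, 0, 0.8], [0, 0, 0]]
    - [1, [0, 0, 0.9], [0, 0, 0]]
    - [1, [0, 0, 0.9], [0, 0, 0]]
    - [1, [0, 0, 0.7], [0, 0, 0]]
    - [1, [0, 0, 0.2], [0, 0, 0]]
    - [1, [0, 0, 0], [0, 0, 0]]

```text
time: 18.3
position: [0.4161, -0.1469, 0.0723]
tcp_rot: [-0.001, 0.705, 0.709, -0.0]
force: [-0.6, -0.1, 0.7]
grip_width: 0.0854
grasp_force: 0.0
```

```bash
python3 - <<'E'
from h import *
go(.4165,-.1475,-.006,np.pi/2)
p,d=viewer.grab_frame("side"); np.savez("side3.npz",p=p,d=d)
cv2.imwrite("pics/b3.png",cv2.resize(p[130:250,270:390],None,fx=4,fy=4,interpolation=cv2.INTER_CUBIC)[:,:,::-1])
E
```

```text
shift/30mm [-0.02  0.02  2.61] shift if turned [-0.02  0.01  2.61] turn/5deg [-0.02 -0.01  0.05] pos [ 0.4161 -0.1469  0.0723] t 18.3 w 0.0854 q [-0.52  0.2  -0.49  0.88  0.    1.04]
```

View pics/b3.png

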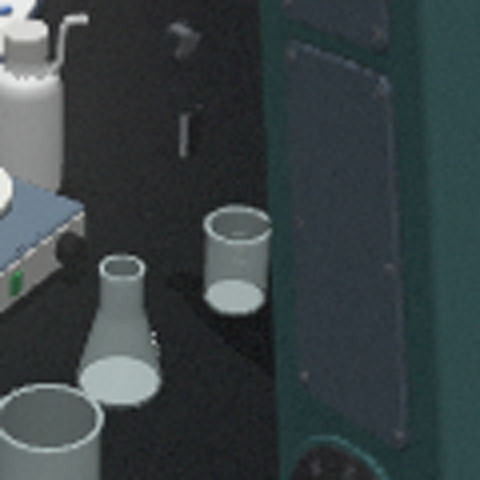

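The crop shows the wash bottle upright right of the stirrer. One finger edge is at crop (183,130), beyond and above the beaker at (238,260). Descending.

>>> step_arm:
  motion:
    - [1, [0, 0, 0.6], [0, 0, 0]]
    - [1, [0, 0, 0.6], [0, 0, 0]]
    - [1, [0, 0, 0.6], [0, 0, 0]]
    - [1, [0, 0, 0.4], [0, 0, 0]]
    - [1, [0, 0, 0.35], [0, 0, 0]]
    - [1, [0, 0, 0], [0, 0, 0]]
    - [0.5, [0, 0, 0], [0, 0, 0]]
    - [0.3, [0, 0, 0], [0, 0, 0]]
  squeeze: 25

```text
time: 19.02
position: [0.4177, -0.1479, -0.0021]
tcp_rot: [0.001, 0.705, 0.709, 0.0]
force: [0.5, 0.8, 0.4]
grip_width: 0.064
grasp_force: 0.0
```

>>> step_arm:
  motion:
    - [0.2, [0, 0, 0], [0, 0, 0]]
    - [0.1, [0, 0, 0], [0, 0, 0]]
    - [0, [0, 0, 0], [0, 0, 0]]
    - [-0.1, [0, 0, 0], [0, 0, 0]]
    - [-0.2, [0, 0, 0], [0, 0, 0]]

```text
time: 19.43
position: [0.4176, -0.1478, -0.0022]
tcp_rot: [0.001, 0.705, 0.709, 0.0]
force: [-1.2, 0.1, 12.2]
grip_width: 0.049
grasp_force: 24.0
```

>>> step_arm:
  motion:
    - [-0.2, [0, 0, -0.3], [0, 0, 0]]
    - [-0.2, [0, 0, -0.7], [0, 0, 0]]
    - [-0.2, [0, 0, -0.8], [0, 0, 0]]
    - [-0.2, [0, 0, -0.8], [0, 0, 0]]
    - [-0.2, [0, 0, -0.8], [0, 0, 0]]
    - [-0.2, [0, 0, -0.8], [0, 0, 0]]
    - [-0.2, [0, 0, -0.4], [0, 0, 0]]
    - [-0.2, [0.3, 0.2, 0], [0, 0, 0]]

```text
time: 20.1
position: [0.4238, -0.1397, 0.1377]
tcp_rot: [0.002, 0.706, 0.708, 0.0]
force: [0.3, 0.4, 0.0]
grip_width: 0.0493
grasp_force: 26.5
```

>>> step_arm:
  motion:
    - [-0.2, [0.7, 0.4, 0], [0, 0, 0]]
    - [-0.2, [0.8, 0.5, 0], [0, 0, 0]]
    - [-0.2, [0.8, 0.5, 0], [0, 0, 0]]
    - [-0.2, [0.8, 0.5, 0], [0, 0, 0]]
    - [-0.2, [0.8, 0.5, 0], [0, 0, 0]]
    - [-0.2, [0.8, 0.5, 0], [0, 0, 0]]
    - [-0.2, [0.8, 0.5, 0], [0, 0, 0]]
    - [-0.2, [0.8, 0.5, 0], [0, 0, 0]]

```text
time: 20.77
position: [0.5392, 0.0533, 0.1342]
tcp_rot: [-0.0, 0.705, 0.709, -0.0]
force: [0.6, -0.7, -0.1]
grip_width: 0.0491
grasp_force: 26.4
```

>>> step_arm:
  motion:
    - [-0.2, [0.8, 0.5, 0], [0, 0, 0]]
    - [-0.2, [0.8, 0.5, 0], [0, 0, 0]]
    - [-0.2, [0.8, 0.5, 0], [0, 0, 0]]
    - [-0.2, [0.8, 0.5, 0], [0, 0, 0]]
    - [-0.2, [0.6, 0.3, 0], [0, 0, 0]]
    - [-0.2, [0.3, 0.2, 0], [0, 0, 0]]
    - [-0.2, [0, 0, 0], [0, 0, 0]]

```text
time: 21.35
position: [0.6136, 0.1766, 0.1337]
tcp_rot: [-0.0, 0.705, 0.709, -0.0]
force: [-0.6, 0.1, -1.1]
grip_width: 0.0488
grasp_force: 26.4
```

```bash
python3 - <<'E'
from h import *
go(.628,.2105,.050,np.pi/2)
print(robot.get_state()["force"],robot.get_state()["grasp_force"])
E
```

```text
shift/30mm [1.13 0.49 2.79] shift if turned [1.13 0.48 2.79] turn/5deg [-0.01 -0.    0.08] pos [0.6136 0.1766 0.1337] t 21.35 w 0.0488 q [0.15 0.48 0.13 1.22 0.   1.72]
[-0.5658444   0.06060556 -1.06938825] 26.441572881303728
```

>>> step_arm:
  motion:
    - [-0.2, [0.5, 0.2, 0], [0, 0, 0]]
    - [-0.2, [0.4, 0.2, 0], [0, 0, 0]]
    - [-0.2, [0.23, 0.09, 0.2], [0, 0, 0]]
    - [-0.2, [0, 0, 0.6], [0, 0, 0]]
    - [-0.2, [0, 0, 0.6], [0, 0, 0]]
    - [-0.2, [0, 0, 0.5], [0, 0, 0]]
    - [-0.2, [0, 0, 0.4], [0, 0, 0]]
    - [-0.2, [0, 0, 0], [0, 0, 0]]

```text
time: 22.02
position: [0.6259, 0.2074, 0.0629]
tcp_rot: [-0.001, 0.706, 0.709, -0.002]
force: [-0.0, -0.1, -0.3]
grip_width: 0.0492
grasp_force: 26.4
```

```bash
python3 - <<'E'
from h import *
go(.628,.2105,.050,np.pi/2)
for n,(u,v) in(("top",(186,166)),("side",(204,232))):
    f=np.load(n+"0.npz"); W=cloud(n,f["d"]); g=cv2.GaussianBlur(cv2.cvtColor(f["p"],cv2.COLOR_RGB2GRAY),(3,3),0)
    m=np.zeros((422,562),np.uint8); q=g.copy(); cv2.floodFill(q,m,(u,v),255,12,12,cv2.FLOODFILL_FIXED_RANGE|cv2.FLOODFILL_MASK_ONLY)
    m=m[1:-1,1:-1]>0; P=W[m]; print(n,m.sum(),np.nanmedian(P,0).round(4),[np.round(a,4) for a in cv2.minEnclosingCircle(P[~np.isnan(P[:,0]),:2].astype(np.float32))])
E
```

```text
shift/30mm [0.1  0.07 0.43] shift if turned [0.1  0.07 0.43] turn/5deg [-0.05  0.01  0.05] pos [0.6259 0.2074 0.0629] t 22.02 w 0.0492 q [ 0.2   0.56  0.06  1.08 -0.    1.76]
top 1768 [0.6298 0.2104 0.0533] [array([0.6315, 0.2156]), np.float64(0.0659)]
side 757 [0.6269 0.2104 0.0517] [array([0.6346, 0.2035]), np.float64(0.0673)]
```

Pan centre (0.628, 0.210) and height 0.052 agree. Lowering the last part gently.

>>> step_arm:
  motion:
    - [-0.2, [0.1, 0.07, 0.15], [0, 0, 0]]
    - [-0.2, [0, 0, 0.12], [0, 0, 0]]
    - [-0.2, [0, 0, 0.08], [0, 0, 0]]
    - [-0.2, [0, 0, 0.04], [0, 0, 0]]
    - [-0.2, [0, 0, 0], [0, 0, 0]]
    - [-0.2, [0, 0, 0], [0, 0, 0]]

```text
time: 22.52
position: [0.63, 0.2115, 0.0543]
tcp_rot: [0.0, 0.705, 0.709, 0.0]
force: [0.7, 0.3, -1.7]
grip_width: 0.0488
grasp_force: 26.4
```

>>> step_arm:
  motion:
    - [-0.2, [0, 0, 0.08], [0, 0, 0]]
    - [-0.2, [0, 0, 0.04], [0, 0, 0]]
    - [-0.2, [0, 0, 0], [0, 0, 0]]
    - [-0.2, [0, 0, 0], [0, 0, 0]]

```text
time: 22.85
position: [0.6299, 0.2115, 0.0503]
tcp_rot: [-0.0, 0.705, 0.709, -0.0]
force: [-0.7, 0.7, -0.4]
grip_width: 0.0489
grasp_force: 26.4
```

>>> step_arm:
  motion:
    - [-0.2, [0, 0, 0.03], [0, 0, 0]]
    - [-0.2, [0, 0, 0], [0, 0, 0]]
    - [0.3, [0, 0, 0], [0, 0, 0]]
    - [0.6, [0, 0, 0], [0, 0, 0]]
    - [1, [0, 0, 0], [0, 0, 0]]
    - [1, [0, 0, 0], [0, 0, 0]]
    - [1, [0, 0, -0.5], [0, 0, 0]]
    - [1, [0, 0, -0.8], [0, 0, 0]]

```text
time: 23.52
position: [0.6286, 0.2112, 0.0868]
tcp_rot: [-0.001, 0.705, 0.709, -0.002]
force: [0.1, 0.6, 0.3]
grip_width: 0.0854
grasp_force: 0.0
```

>>> step_arm:
  motion:
    - [1, [0, 0, -0.9], [0, 0, 0]]
    - [1, [0, 0, -0.9], [0, 0, 0]]
    - [1, [0, 0, -0.9], [0, 0, 0]]
    - [1, [-0.6, -0.6, -0.3], [0, 0, 0]]
    - [1, [-0.8, -0.7, 0], [0, 0, 0]]
    - [1, [-0.8, -0.7, 0], [0, 0, 0]]
    - [1, [-0.8, -0.7, 0], [0, 0, 0]]
    - [1, [-0.8, -0.7, 0], [0, 0, 0]]

```text
time: 24.18
position: [0.5273, 0.0962, 0.1784]
tcp_rot: [0.0, 0.705, 0.709, 0.0]
force: [0.9, -0.1, 1.2]
grip_width: 0.0856
grasp_force: 0.0
```

>>> step_arm:
  motion:
    - [1, [-0.8, -0.7, 0], [0, 0, 0]]
    - [1, [-0.8, -0.7, 0], [0, 0, 0]]
    - [1, [-0.8, -0.7, 0], [0, 0, 0]]
    - [1, [-0.6, -0.3, 0], [0, 0, 0]]
    - [1, [-0.3, -0.1, 0], [0, 0, 0]]
    - [1, [0, 0, 0], [0, 0, 0]]

```text
time: 24.68
position: [0.4538, -0.0036, 0.1788]
tcp_rot: [0.0, 0.706, 0.708, 0.0]
force: [0.5, 0.1, 0.2]
grip_width: 0.0853
grasp_force: 0.0
```

```bash
python3 - <<'E'
from h import *
go(.439,-.005,.1,np.pi/2)
for n in("top","side"):
    p,d=viewer.grab_frame(n); np.savez(n+"4.npz",p=p,d=d)
    W=cloud(n,d).reshape(-1,3)
    for k,c,r,z0,z1 in(("beaker",(.63,.21),.05,.112,.13),("wash cap",(.645,-.214),.03,.135,.152),("flask rim",(.439,-.005),.03,.1,.115)):
        q=W[(np.hypot(W[:,0]-c[0],W[:,1]-c[1])<r)&(W[:,2]>z0)&(W[:,2]<z1)]
        if len(q)>8: print(n,k,len(q),q.mean(0).round(4),[np.round(a,4) for a in cv2.minEnclosingCircle(q[:,:2].astype(np.float32))])
E
```

```text
shift/30mm [-0.04 -0.49  2.63] shift if turned [-0.05 -0.49  2.63] turn/5deg [0.01 0.   0.03] pos [ 0.4538 -0.0036  0.1788] t 24.68 w 0.0853 q [-0.19  0.15 -0.25  1.17 -0.    1.38]
top beaker 151 [0.6315 0.2131 0.1223] [array([0.6299, 0.2113]), np.float64(0.0267)]
top wash cap 235 [ 0.6477 -0.2122  0.1462] [array([ 0.6424, -0.2142]), np.float64(0.0258)]
side beaker 148 [0.628  0.2118 0.1188] [array([0.6261, 0.2126]), np.float64(0.0318)]
side wash cap 16 [ 0.6404 -0.2024  0.1407] [array([ 0.6375, -0.2098]), np.float64(0.0229)]
side flask rim 40 [ 0.4389 -0.0041  0.1042] [array([ 0.438 , -0.0034]), np.float64(0.0189)]
```

Beaker is upright on the pan centre. Now the flask.

>>> step_arm:
  motion:
    - [1, [-0.05, -0.49, 0], [0, 0, 0]]
    - [1, [0, 0, 0.6], [0, 0, 0]]
    - [1, [0, 0, 0.8], [0, 0, 0]]
    - [1, [0, 0, 0.8], [0, 0, 0]]
    - [1, [0, 0, 0.8], [0, 0, 0]]
    - [1, [0, 0, 0.7], [0, 0, 0]]
    - [1, [0, 0, 0.5], [0, 0, 0]]
    - [1, [0, 0, 0.3], [0, 0, 0]]

```text
time: 25.45
position: [0.4391, -0.0027, 0.0416]
tcp_rot: [-0.001, 0.705, 0.709, -0.001]
force: [-0.7, 0.2, -0.2]
grip_width: 0.0859
grasp_force: 0.0
```

```bash
python3 -c "
from h import *
go(.439,-.005,.036,np.pi/2)"
```

```text
shift/30mm [-0.08 -0.    0.19] shift if turned [-0.08 -0.    0.19] turn/5deg [-0.02 -0.01  0.07] pos [ 0.4391 -0.0027  0.0416] t 25.45 w 0.0859 q [-0.19  0.23 -0.55  0.79  0.    1.37]
```

>>> step_arm:
  motion:
    - [0.6, [-0.08, 0, 0.19], [0, 0, 0]]
    - [0.3, [0, 0, 0], [0, 0, 0]]
    - [0.1, [0, 0, 0], [0, 0, 0]]
    - [-0.1, [0, 0, 0], [0, 0, 0]]
    - [-0.2, [0, 0, 0], [0, 0, 0]]
    - [-0.3, [0, 0, 0], [0, 0, 0]]
    - [-0.4, [0, 0, 0], [0, 0, 0]]
    - [-0.5, [0, 0, 0], [0, 0, 0]]
  squeeze: 30

```text
time: 26.12
position: [0.4399, -0.0064, 0.0383]
tcp_rot: [0.001, 0.705, 0.709, 0.0]
force: [0.2, -0.2, 6.8]
grip_width: 0.0309
grasp_force: 29.6
```

>>> step_arm:
  motion:
    - [-0.5, [0, 0, 0], [0, 0, 0]]
    - [-0.5, [0, 0, 0], [0, 0, 0]]

```text
time: 26.28
position: [0.4399, -0.0064, 0.0383]
tcp_rot: [0.001, 0.705, 0.709, 0.0]
force: [1.1, 1.1, 6.7]
grip_width: 0.0311
grasp_force: 29.6
```

>>> step_arm:
  motion:
    - [-0.5, [0, 0, -0.3], [0, 0, 0]]
    - [-0.5, [0, 0, -0.7], [0, 0, 0]]
    - [-0.5, [0, 0, -0.8], [0, 0, 0]]
    - [-0.5, [0, 0, -0.8], [0, 0, 0]]
    - [-0.5, [0, 0, -0.8], [0, 0, 0]]
    - [-0.5, [0, 0.2, -0.5], [0, 0, 0]]
    - [-0.5, [-0.2, 0.6, 0], [0, 0, 0]]
    - [-0.5, [-0.3, 0.8, 0], [0, 0, 0]]

```text
time: 26.95
position: [0.4874, -0.0208, 0.1562]
tcp_rot: [0.001, 0.705, 0.709, 0.001]
force: [0.1, -0.1, -2.2]
grip_width: 0.0308
grasp_force: 29.9
```

>>> step_arm:
  motion:
    - [-0.5, [-0.35, 0.9, 0], [0, 0, 0]]
    - [-0.5, [-0.35, 0.9, 0], [0, 0, 0]]
    - [-0.5, [-0.35, 0.9, 0], [0, 0, 0]]
    - [-0.5, [-0.35, 0.9, 0], [0, 0, 0]]
    - [-0.5, [-0.35, 0.9, 0], [0, 0, 0]]
    - [-0.5, [-0.3, 0.6, 0], [0, 0, 0]]
    - [-0.5, [-0.2, 0.3, 0], [0, 0, 0]]
    - [-0.5, [0, 0, 0], [0, 0, 0]]

```text
time: 27.62
position: [0.6509, -0.0889, 0.1537]
tcp_rot: [-0.0, 0.706, 0.708, -0.0]
force: [-0.3, -0.2, -0.9]
grip_width: 0.0306
grasp_force: 30.0
```

```bash
python3 -c "
from h import *
go(.6545,-.089,.098,np.pi/2)"
```

```text
shift/30mm [-0.    0.12  1.86] shift if turned [-0.    0.12  1.86] turn/5deg [-0.01 -0.    0.04] pos [ 0.6509 -0.0889  0.1537] t 27.62 w 0.0306 q [-0.26  0.51  0.23  1.29 -0.    1.31]
```

>>> step_arm:
  motion:
    - [-0.5, [0, 0.12, 0.2], [0, 0, 0]]
    - [-0.5, [0, 0, 0.5], [0, 0, 0]]
    - [-0.5, [0, 0, 0.5], [0, 0, 0]]
    - [-0.5, [0, 0, 0.3], [0, 0, 0]]
    - [-0.5, [0, 0, 0.2], [0, 0, 0]]
    - [-0.5, [0, 0, 0.1], [0, 0, 0]]
    - [-0.5, [0, 0, 0.06], [0, 0, 0]]
    - [-0.5, [0, 0, 0], [0, 0, 0]]

```text
time: 28.28
position: [0.6533, -0.0877, 0.0992]
tcp_rot: [0.0, 0.705, 0.709, 0.0]
force: [-0.4, -0.1, -0.9]
grip_width: 0.031
grasp_force: 30.0
```

>>> step_arm:
  motion:
    - [-0.5, [0, 0, 0], [0, 0, 0]]
    - [-0.5, [0, 0, 0], [0, 0, 0]]

```text
time: 28.45
position: [0.6535, -0.0878, 0.0995]
tcp_rot: [0.0, 0.705, 0.709, 0.0]
force: [-0.5, 0.2, -0.4]
grip_width: 0.0309
grasp_force: 30.0
```

>>> step_arm:
  motion:
    - [-0.5, [-0.03, 0.03, 0.06], [0, 0, 0]]
    - [-0.5, [0, 0, 0.04], [0, 0, 0]]
    - [-0.5, [0, 0, 0.02], [0, 0, 0]]
    - [-0.5, [0, 0, 0], [0, 0, 0]]
    - [-0.5, [0, 0, 0], [0, 0, 0]]

```text
time: 28.87
position: [0.6549, -0.0889, 0.0962]
tcp_rot: [0.001, 0.705, 0.709, 0.0]
force: [0.1, -0.3, 6.8]
grip_width: 0.0314
grasp_force: 29.8
```

>>> step_arm:
  motion:
    - [-0.1, [0, 0, 0], [0, 0, 0]]
    - [0.4, [0, 0, 0], [0, 0, 0]]
    - [1, [0, 0, 0], [0, 0, 0]]
    - [1, [0, 0, 0], [0, 0, 0]]
    - [1, [0, 0, -0.4], [0, 0, 0]]
    - [1, [0, 0, -0.8], [0, 0, 0]]
    - [1, [0, 0, -0.9], [0, 0, 0]]
    - [1, [0, 0, -0.6], [0, 0, 0]]

```text
time: 29.53
position: [0.6543, -0.0887, 0.1785]
tcp_rot: [0.001, 0.705, 0.709, 0.0]
force: [-0.2, -0.4, 0.4]
grip_width: 0.0856
grasp_force: 0.0
```

>>> step_arm:
  motion:
    - [1, [-0.3, -0.6, 0], [0, 0, 0]]
    - [1, [-0.5, -0.9, 0], [0, 0, 0]]
    - [1, [-0.6, -0.9, 0], [0, 0, 0]]
    - [1, [-0.6, -0.9, 0], [0, 0, 0]]
    - [1, [-0.6, -0.9, 0], [0, 0, 0]]
    - [1, [-0.6, -0.9, 0], [0, 0, 0]]
    - [1, [-0.6, -0.9, 0], [0, 0, 0]]
    - [1, [-0.6, -0.9, 0], [0, 0, 0]]

```text
time: 30.2
position: [0.4463, -0.2221, 0.1764]
tcp_rot: [0.0, 0.705, 0.709, -0.0]
force: [0.4, -0.9, -0.4]
grip_width: 0.0853
grasp_force: 0.0
```

>>> step_arm:
  motion:
    - [1, [-0.6, -0.9, 0], [0, 0, 0]]
    - [1, [-0.6, -0.9, 0], [0, 0, 0]]
    - [1, [-0.6, -0.9, 0], [0, 0, 0]]
    - [1, [-0.6, -0.5, 0], [0, 0, 0]]
    - [1, [-0.3, -0.2, 0], [0, 0, 0]]
    - [1, [0, 0, 0], [0, 0, 0]]

```text
time: 30.7
position: [0.3453, -0.3046, 0.1764]
tcp_rot: [0.0, 0.706, 0.708, -0.0]
force: [0.1, 0.7, -0.5]
grip_width: 0.0851
grasp_force: 0.0
```

```bash
python3 - <<'E'
from h import *
go(.340,-.308,.036,np.pi/2)
for n in("top","side"):
    p,d=viewer.grab_frame(n); np.savez(n+"5.npz",p=p,d=d)
    W=cloud(n,d).reshape(-1,3)
    for k,c,r,z0,z1 in(("flask rim",(.655,-.089),.03,.155,.175),("plate",(.655,-.089),.07,.055,.068)):
        q=W[(np.hypot(W[:,0]-c[0],W[:,1]-c[1])<r)&(W[:,2]>z0)&(W[:,2]<z1)]
        if len(q)>8: print(n,k,len(q),q.mean(0).round(4),[np.round(a,4) for a in cv2.minEnclosingCircle(q[:,:2].astype(np.float32))])
a=np.load("top5.npz")["p"];b=np.load("side5.npz")["p"]
cv2.imwrite("pics/v5.png",cv2.resize(np.hstack([a[100:320,60:480],b[120:340,150:350]]),None,fx=1.25,fy=1.25)[:,:,::-1])
E
```

```text
shift/30mm [-0.11 -0.18  4.68] shift if turned [-0.11 -0.18  4.68] turn/5deg [0.   0.01 0.02] pos [ 0.3453 -0.3046  0.1764] t 30.7 w 0.0851 q [-0.9   0.16 -0.24  1.17 -0.    0.67]
top flask rim 83 [ 0.6555 -0.0886  0.1633] [array([ 0.6542, -0.0889]), np.float64(0.0169)]
top plate 1291 [ 0.6532 -0.0911  0.0596] [array([ 0.6577, -0.0883]), np.float64(0.063)]
side flask rim 58 [ 0.652  -0.0872  0.1601] [array([ 0.6547, -0.0858]), np.float64(0.0218)]
side plate 360 [ 0.6435 -0.0758  0.0588] [array([ 0.6535, -0.0865]), np.float64(0.0618)]
```

View pics/v5.png

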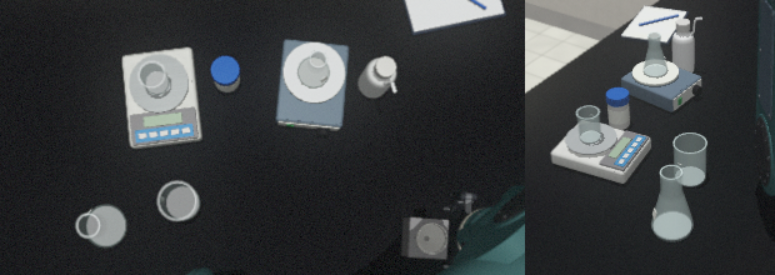

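The picture shows:
- beaker on the pan
- flask on the plate centre
- jar right of the balance, wash bottle right of the stirrer
- bystanders untouched

Next is the funnel, at crop (432,238).

>>> step_arm:
  motion:
    - [1, [-0.12, -0.18, 0.3], [0, 0, 0]]
    - [1, [0, 0, 0.7], [0, 0, 0]]
    - [1, [0, 0, 0.7], [0, 0, 0]]
    - [1, [0, 0, 0.7], [0, 0, 0]]
    - [1, [0, 0, 0.7], [0, 0, 0]]
    - [1, [0, 0, 0.7], [0, 0, 0]]
    - [1, [0, 0, 0.5], [0, 0, 0]]
    - [1, [0, 0, 0], [0, 0, 0]]
  squeeze: 20

```text
time: 31.47
position: [0.34, -0.3045, 0.0445]
tcp_rot: [-0.002, 0.705, 0.709, 0.0]
force: [-0.7, 0.6, 0.4]
grip_width: 0.0853
grasp_force: 0.0
```

```bash
python3 -c "
from h import *
go(.340,-.308,.029,np.pi/2);print(robot.get_state()['force'])"
```

```text
shift/30mm [-0.12  0.    0.52] shift if turned [-0.12  0.    0.52] turn/5deg [-0.03 -0.04  0.07] pos [ 0.34   -0.3045  0.0445] t 31.47 w 0.0853 q [-0.91  0.26 -0.5   0.82  0.    0.66]
[-0.66270286  0.56957483  0.36666109]
```

>>> step_arm:
  motion:
    - [1, [-0.12, 0, 0.25], [0, 0, 0]]
    - [1, [0, 0, 0.27], [0, 0, 0]]
    - [0.6, [0, 0, 0], [0, 0, 0]]
    - [0.5, [0, 0, 0], [0, 0, 0]]
    - [0.4, [0, 0, 0], [0, 0, 0]]
    - [0.3, [0, 0, 0], [0, 0, 0]]
    - [0.2, [0, 0, 0], [0, 0, 0]]
    - [0.1, [0, 0, 0], [0, 0, 0]]

```text
time: 32.13
position: [0.3416, -0.3106, 0.0324]
tcp_rot: [0.001, 0.705, 0.709, 0.0]
force: [5.0, 2.3, 5.2]
grip_width: 0.0562
grasp_force: 21.0
```

>>> step_arm:
  motion:
    - [0.1, [0, 0, 0], [0, 0, 0]]
    - [0.1, [0, 0, 0], [0, 0, 0]]

```text
time: 32.3
position: [0.3416, -0.3106, 0.0324]
tcp_rot: [0.001, 0.705, 0.709, 0.0]
force: [4.9, 3.6, 4.6]
grip_width: 0.0563
grasp_force: 21.0
```

>>> step_arm:
  motion:
    - [0.1, [0, 0, -0.2], [0, 0, 0]]
    - [0.1, [0, 0, -0.5], [0, 0, 0]]
    - [0.1, [0, 0, -0.7], [0, 0, 0]]
    - [0.1, [0, 0, -0.8], [0, 0, 0]]
    - [0.1, [0, 0, -0.8], [0, 0, 0]]
    - [0.1, [0, 0, -0.8], [0, 0, 0]]
    - [0.1, [0, 0, -0.8], [0, 0, 0]]
    - [0.1, [0, 0, -0.8], [0, 0, 0]]

```text
time: 32.97
position: [0.3403, -0.3101, 0.1955]
tcp_rot: [0.0, 0.705, 0.709, -0.0]
force: [0.2, -0.7, -0.8]
grip_width: 0.056
grasp_force: 21.5
```

>>> step_arm:
  motion:
    - [0.1, [0, 0.3, -0.6], [0, 0, 0]]
    - [0.1, [0.4, 0.6, -0.3], [0, 0, 0]]
    - [0.1, [0.6, 0.8, 0], [0, 0, 0]]
    - [0.1, [0.6, 0.8, 0], [0, 0, 0]]
    - [0.1, [0.6, 0.8, 0], [0, 0, 0]]
    - [0.1, [0.6, 0.8, 0], [0, 0, 0]]
    - [0.1, [0.6, 0.8, 0], [0, 0, 0]]
    - [0.1, [0.6, 0.8, 0], [0, 0, 0]]

```text
time: 33.63
position: [0.5119, -0.1885, 0.2213]
tcp_rot: [0.0, 0.705, 0.709, -0.0]
force: [0.4, -0.8, 0.2]
grip_width: 0.0559
grasp_force: 21.5
```

>>> step_arm:
  motion:
    - [0.1, [0.6, 0.8, 0], [0, 0, 0]]
    - [0.1, [0.6, 0.8, 0], [0, 0, 0]]
    - [0.1, [0.5, 0.7, 0], [0, 0, 0]]
    - [0.1, [0.3, 0.4, 0], [0, 0, 0]]
    - [0.1, [0, 0, 0], [0, 0, 0]]
    - [0.1, [0, 0, 0], [0, 0, 0]]

```text
time: 34.13
position: [0.5918, -0.1289, 0.2207]
tcp_rot: [-0.0, 0.705, 0.709, -0.0]
force: [0.4, -0.3, -0.4]
grip_width: 0.0563
grasp_force: 21.5
```

```bash
python3 - <<'E'
from h import *
go(.6545,-.0885,.1385,np.pi/2); s=robot.get_state(); print(s["force"],s["grasp_force"])
p,d=viewer.grab_frame("side"); np.savez("side6.npz",p=p,d=d)
p2,d2=viewer.grab_frame("top"); np.savez("top6.npz",p=p2,d=d2)
cv2.imwrite("pics/f6.png",cv2.resize(np.hstack([p[80:220,190:330],p2[80:220,230:370]]),None,fx=2.8,fy=2.8,interpolation=cv2.INTER_CUBIC)[:,:,::-1])
E
```

```text
shift/30mm [1.34 2.1  2.74] shift if turned [1.35 2.09 2.74] turn/5deg [-0.01  0.    0.07] pos [ 0.5918 -0.1289  0.2207] t 34.13 w 0.0563 q [-0.35  0.4   0.23  1.4  -0.    1.22]
[ 0.38041714 -0.30814825 -0.43384399] 21.538060432185375
```

View pics/f6.png

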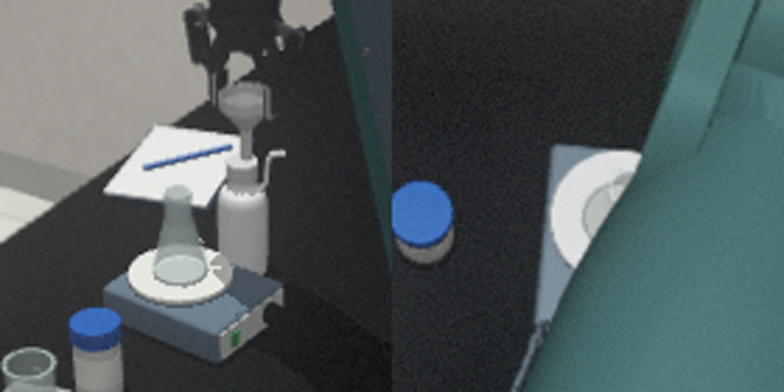

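The funnel hangs upright in the grip, with its stem at side crop (248,140). I'll check the stem's offset from the TCP axis.

```bash
python3 - <<'E'
from h import *
f=np.load("side6.npz"); W=cloud("side",f["d"]); q=W.reshape(-1,3)
d=np.hypot(q[:,0]-.592,q[:,1]+.129)
vu=np.stack(np.mgrid[0:420,0:560],-1).reshape(-1,2)
for z0,z1 in((.2,.215),(.215,.235),(.255,.27),(.267,.28)):
    m=(d<.035)&(q[:,2]>z0)&(q[:,2]<z1); k=q[m]
    print(z0,m.sum(),k.mean(0).round(4) if len(k) else "", "px cols",vu[m][:,1].min(),vu[m][:,1].max(),vu[m].mean(0).round(1)[::-1],"axis px",pix("side",[.592,-.129,(z0+z1)/2]).round(1))
m=(d<.02)&(q[:,2]>.19); print("lowest",np.sort(q[m][:,2])[:8].round(4))
print("x+5mm",pix("side",[.597,-.129,.225]),"y+5mm",pix("side",[.592,-.124,.225]),pix("side",[.592,-.129,.225]))
E
```

```text
0.2 14 [ 0.5869 -0.125   0.209 ] px cols 276 279 [277.5 134.7] axis px [276.8 134.2]
0.215 25 [ 0.5865 -0.1247  0.2255] px cols 276 279 [277.5 129.9] axis px [276.7 129. ]
0.255 111 [ 0.5924 -0.128   0.2638] px cols 266 285 [276.4 117.5] axis px [276.7 117.7]
0.267 129 [ 0.5929 -0.1233  0.2734] px cols 266 285 [275.4 115.1] axis px [276.6 114.4]
lowest [0.2027 0.2041 0.2057 0.2058 0.2068 0.2069 0.2077 0.2102]
x+5mm [275.3129248  128.65090669] y+5mm [275.85357376 129.68489292] [276.72748813 129.03731165]
```

>>> step_arm:
  motion:
    - [0.1, [0.3, 0.5, 0], [0, 0, 0]]
    - [0.1, [0.5, 0.7, 0], [0, 0, 0]]
    - [0.1, [0.4, 0.6, 0], [0, 0, 0]]
    - [0.1, [0.2, 0.3, 0], [0, 0, 0]]
    - [0.1, [0, 0, 0], [0, 0, 0]]
    - [0.1, [0, 0, 0], [0, 0, 0]]

```text
time: 34.73
position: [0.6542, -0.0875, 0.2208]
tcp_rot: [-0.0, 0.706, 0.709, -0.0]
force: [0.9, -0.1, -0.2]
grip_width: 0.0561
grasp_force: 21.6
```

```bash
python3 -c "
from h import *
go(.655,-.087,.1385,np.pi/2)"
```

```text
shift/30mm [0.02 0.03 2.74] shift if turned [0.02 0.03 2.74] turn/5deg [-0.    0.    0.05] pos [ 0.6542 -0.0875  0.2208] t 34.73 w 0.0561 q [-0.26  0.51  0.4   1.47 -0.    1.31]
```

>>> step_arm:
  motion:
    - [0.1, [0.02, 0.03, 0.3], [0, 0, 0]]
    - [0.1, [0, 0, 0.4], [0, 0, 0]]
    - [0.1, [0, 0, 0.4], [0, 0, 0]]
    - [0.1, [0, 0, 0.4], [0, 0, 0]]
    - [0.1, [0, 0, 0.3], [0, 0, 0]]
    - [0.1, [0, 0, 0.3], [0, 0, 0]]
    - [0.1, [0, 0, 0.2], [0, 0, 0]]
    - [0.1, [0, 0, 0], [0, 0, 0]]

```text
time: 35.4
position: [0.6549, -0.0864, 0.1506]
tcp_rot: [-0.001, 0.706, 0.709, -0.0]
force: [0.3, 0.3, 0.2]
grip_width: 0.0562
grasp_force: 21.6
```

>>> step_arm:
  motion:
    - [0.1, [0, 0, 0.15], [0, 0, 0]]
    - [0.1, [0, 0, 0.1], [0, 0, 0]]
    - [0.1, [0, 0, 0.05], [0, 0, 0]]
    - [0.1, [0, 0, 0], [0, 0, 0]]
    - [0.1, [0, 0, 0], [0, 0, 0]]

```text
time: 35.82
position: [0.6557, -0.0863, 0.1429]
tcp_rot: [0.0, 0.705, 0.709, 0.0]
force: [-0.6, 0.5, -0.1]
grip_width: 0.0561
grasp_force: 21.6
```

>>> step_arm:
  motion:
    - [0.1, [0, 0, 0.08], [0, 0, 0]]
    - [0.1, [0, 0, 0.06], [0, 0, 0]]
    - [0.1, [0, 0, 0], [0, 0, 0]]
    - [0.1, [0, 0, 0], [0, 0, 0]]

```text
time: 36.15
position: [0.6557, -0.0863, 0.1386]
tcp_rot: [0.0, 0.705, 0.709, 0.0]
force: [0.3, -0.9, 0.0]
grip_width: 0.0564
grasp_force: 21.7
```

```bash
python3 - <<'E'
from h import *
go(.655,-.087,.1365,np.pi/2); print(robot.get_state()["force"])
p,d=viewer.grab_frame("side"); np.savez("side7.npz",p=p,d=d)
cv2.imwrite("pics/f7.png",cv2.resize(p[90:220,180:310],None,fx=4,fy=4,interpolation=cv2.INTER_CUBIC)[:,:,::-1])
E
```

```text
shift/30mm [-0.02 -0.02  0.07] shift if turned [-0.02 -0.02  0.07] turn/5deg [0.   0.   0.05] pos [ 0.6557 -0.0863  0.1386] t 36.15 w 0.0564 q [-0.25  0.52  0.21  1.26 -0.    1.31]
[ 0.34273855 -0.94042829  0.0411347 ]
```

View pics/f7.png

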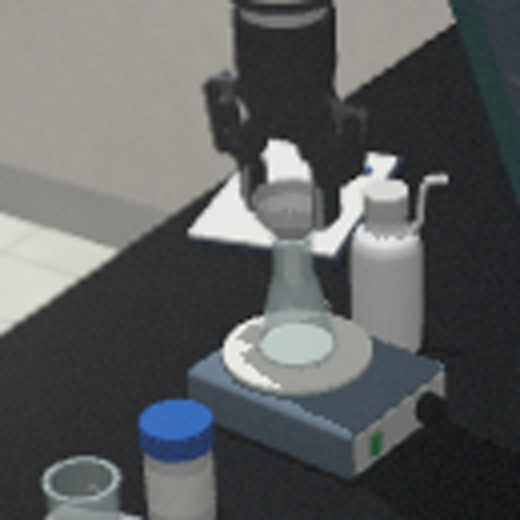

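The stem is in the flask neck, with the cone just above the mouth at crop (292,235). Lowering in small steps until contact.

>>> step_arm:
  motion:
    - [0.1, [0, 0, 0.05], [0, 0, 0]]
    - [0.1, [0, 0, 0.04], [0, 0, 0]]
    - [0.1, [0, 0, 0], [0, 0, 0]]
    - [0.1, [0, 0, 0], [0, 0, 0]]

```text
time: 36.53
position: [0.6566, -0.087, 0.1378]
tcp_rot: [0.002, 0.706, 0.709, 0.001]
force: [-1.8, -3.5, 18.7]
grip_width: 0.0561
grasp_force: 23.3
```

>>> step_arm:
  motion:
    - [0.1, [0, 0, -0.05], [0, 0, 0]]
    - [0.4, [0, 0, 0], [0, 0, 0]]
    - [0.55, [0, 0, 0], [0, 0, 0]]
    - [0.8, [0, 0, 0], [0, 0, 0]]
    - [1, [0, 0, 0], [0, 0, 0]]
    - [1, [0, 0, 0], [0, 0, 0]]
    - [1, [0, 0, 0], [0, 0, 0]]
    - [1, [0, 0, -0.3], [0, 0, 0]]

```text
time: 37.2
position: [0.6549, -0.086, 0.1451]
tcp_rot: [-0.001, 0.705, 0.709, -0.001]
force: [0.4, -0.5, -0.0]
grip_width: 0.0854
grasp_force: 0.0
```

>>> step_arm:
  motion:
    - [1, [0, 0, -0.5], [0, 0, 0]]
    - [1, [0, 0, -0.7], [0, 0, 0]]
    - [1, [0, 0, -0.8], [0, 0, 0]]
    - [1, [0, -0.5, -0.5], [0, 0, 0]]
    - [1, [0, -0.8, 0], [0, 0, 0]]
    - [1, [0, -0.8, 0], [0, 0, 0]]
    - [1, [0, -0.8, 0], [0, 0, 0]]
    - [1, [0, -0.8, 0], [0, 0, 0]]

```text
time: 37.87
position: [0.5436, -0.0867, 0.222]
tcp_rot: [0.0, 0.705, 0.709, 0.0]
force: [-0.8, -0.6, 0.8]
grip_width: 0.0857
grasp_force: 0.0
```

>>> step_arm:
  motion:
    - [1, [-0.8, -0.6, 0], [0, 0, 0]]
    - [1, [-0.9, -0.4, 0], [0, 0, 0]]
    - [1, [-0.9, -0.4, 0], [0, 0, 0]]
    - [1, [-0.9, -0.4, 0], [0, 0, 0]]
    - [1, [-0.9, 0, 0], [0, 0, 0]]
    - [1, [-0.9, 0, 0], [0, 0, 0]]
    - [1, [-0.9, 0, 0], [0, 0, 0]]
    - [1, [0, 0, 0], [0, 0, 0]]

```text
time: 38.53
position: [0.4914, -0.2771, 0.2215]
tcp_rot: [0.0, 0.706, 0.708, -0.0]
force: [-0.4, -0.6, -0.9]
grip_width: 0.0853
grasp_force: 0.0
```

```bash
python3 - <<'E'
from h import *
pp={}
for n in("top","side"):
    p,d=viewer.grab_frame(n); pp[n]=p; W=cloud(n,d).reshape(-1,3)
    for k,c,r,z0,z1 in(("funnel rim",(.655,-.088),.04,.18,.21),("flask base",(.655,-.088),.045,.064,.1),("beaker",(.628,.21),.05,.112,.13),("jar",(.648,.083),.04,.085,.1),("wash body",(.645,-.214),.04,.02,.09),("lb",(.4005,.16),.05,.09,.11),("lf",(.3515,.3085),.04,.14,.16)):
        q=W[(np.hypot(W[:,0]-c[0],W[:,1]-c[1])<r)&(W[:,2]>z0)&(W[:,2]<z1)]
        if len(q)>8: print(n,k,len(q),q.mean(0).round(4),np.round(circ(q),4),[np.round(a,4) for a in cv2.minEnclosingCircle(q[:,:2].astype(np.float32))],q[:,2].max().round(3))
cv2.imwrite("pics/end.png",cv2.resize(np.hstack([pp["top"][80:320,60:400],pp["side"][100:340,150:350]]),None,fx=1.45,fy=1.45)[:,:,::-1])
E
```

```text
top funnel rim 230 [ 0.6578 -0.0912  0.1898] [ 0.6539 -0.0894  0.0271] [array([ 0.654, -0.09 ]), np.float64(0.0297)] 0.204
top flask base 228 [ 0.6376 -0.0838  0.0824] [ 0.6539 -0.089   0.028 ] [array([ 0.6548, -0.0905]), np.float64(0.0423)] 0.1
top beaker 154 [0.6316 0.2129 0.1223] [0.6295 0.2114 0.0239] [array([0.6302, 0.2115]), np.float64(0.0274)] 0.13
top jar 420 [0.6483 0.0793 0.0914] [0.6485 0.0794 0.0194] [array([0.6489, 0.0797]), np.float64(0.028)] 0.099
top wash body 176 [ 0.6309 -0.1998  0.0552] [ 0.6486 -0.2137  0.0288] [array([ 0.6458, -0.2102]), np.float64(0.0298)] 0.089
top lb 136 [0.4118 0.1636 0.0965] [0.4013 0.1592 0.0344] [array([0.4011, 0.1594]), np.float64(0.0367)] 0.102
top lf 123 [0.3537 0.308  0.146 ] [0.3526 0.3076 0.0202] [array([0.3524, 0.3082]), np.float64(0.0229)] 0.152
side funnel rim 179 [ 0.652  -0.0881  0.1893] [ 0.6532 -0.0885  0.0283] [array([ 0.6529, -0.0891]), np.float64(0.0358)] 0.2
side flask base 212 [ 0.6414 -0.072   0.0818] [ 0.6503 -0.0845  0.0242] [array([ 0.6508, -0.0846]), np.float64(0.031)] 0.099
side beaker 151 [0.6281 0.2121 0.1185] [0.6272 0.2129 0.0243] [array([0.6285, 0.2131]), np.float64(0.0291)] 0.125
side jar 166 [0.645  0.0829 0.0895] [0.6457 0.0819 0.0204] [array([0.6451, 0.0798]), np.float64(0.0302)] 0.097
side wash body 318 [ 0.6342 -0.1953  0.0563] [ 0.6442 -0.2101  0.0259] [array([ 0.6437, -0.2079]), np.float64(0.031)] 0.09
side lb 146 [0.4018 0.1588 0.0942] [0.3997 0.1605 0.0346] [array([0.4014, 0.1601]), np.float64(0.0395)] 0.099
side lf 112 [0.3498 0.31   0.1438] [0.35   0.3101 0.0204] [array([0.3498, 0.31  ]), np.float64(0.0239)] 0.148
```

View pics/end.png

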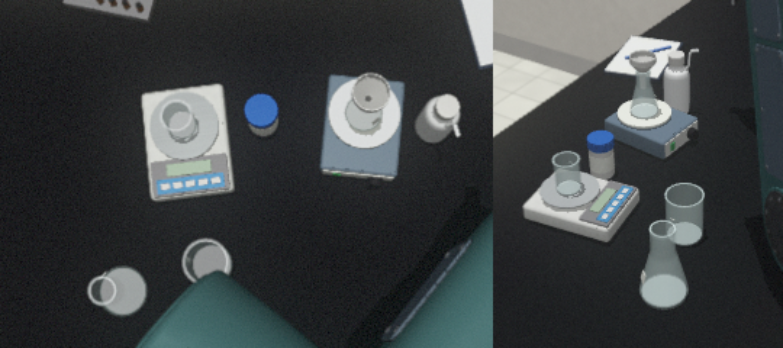

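The final views show everything in place: the funnel is seated upright in the flask, rim top at about 0.196 m, and the bystanders have not moved. Handing in.

```bash
python3 -c "
from bench import robot
print(robot.close_job())"
```

```text
the job is handed in; nothing more can be done
None
```

The weighing station is set out and handed in: the final camera measurements put all five items upright and within tolerance, the funnel is seated in the flask, and the larger flask and beaker were not moved; `close_job()` returned no verdict.

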